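# Build two cooler stacks on the circuit boards

## Robot

A 6-joint arm with a two-finger parallel gripper is mounted at the origin on the work surface. World frame = base frame: x ahead of the robot, y to its left, z up, the work surface at z = 0. Lengths are in m, angles in rad, forces in N, time in s.
With the tool pointing down it reaches from about 0.3 to 0.875 m from the base axis. Payload 6.4 kg.
Tool frame: the origin (TCP) lies between the finger pads; the fingertips stand 11 mm ahead of it and the grasp point (between the pads) lies 8 mm behind it (ctrl.tcp_to_tips is the y of the fingertips in the tool frame, in m); y points along the fingers, x is the direction in which the jaws open and shut, and the axes are right-handed (so a half turn about y gives the same grasp; the last joint's range is limited). The gripper opens to 85 mm and grips with 20 to 120 N. Pads are 22 mm wide; open, the fingers measure 114 mm over their backs; the gripper's body (76 mm by 85 mm) begins 54 mm behind the grasp point. The pads swing forward as they close: fully open they stand 13 mm farther back than shut.
Start: joints at [0.986, 0.181, 1.607, -0, 1.354, -0.206], TCP at [0.213, 0.534, 0.242] pointing down, gripper open.
Joint ranges: [-2.99, 2.99], [-0.89, 2.07], [0.3, 2.58], [-1.14, 4.28], [0, 2.63], [-3.12, 3.12]. Speed limits (rad/s): [2.57, 2.57, 3.01, 3.14, 3.14, 3.14].

## Interface

Orientations are given as a unit quaternion [w, x, y, z].
In Python, from bench import ctrl gives the robot as it stands.
- The arm moves only by the tool apply_moves, never from a script. Its argument "plan" is text: rows parted by semicolons, each of 7 numbers parted by spaces: the shift along the tool's x, y, z each as a share of 0.05 m, from -1 to 1, then the turn, a rotation vector about the tool's x, y, z each as a share of 0.12 rad, from -1 to 1, then the opening, from 0 (shut) to 1 (fully open). In form: dx dy dz wx wy wz claw; .... A call has exactly 5 rows; each row shifts and turns the commanded pose from where the row before left it, along the tool's axes as they then stand; what a row does not reach is not made up. A row lasts 1/10 s, in which the tool goes at most 50 mm and 8.59 degrees, less where a joint would pass 70% of its speed; a pose out of reach is approached as far as the arm can. A call with a number of a shift or a turn outside -1 to 1 is refused whole. A call with a gripper value outside its range is refused whole. The fingers move at their own pace and stop on an object; the grip force is fixed at half the most. Time passes only in rows, so rows that do not move let the fingers close, or fill a call up. It gives the time, the measured TCP pose, the force and the opening at its end, in the units of the state.
- ctrl.get_obs(): the state, without advancing time (a new reading comes with each control period).
- ctrl.camera(name): name is "side" or "top"; returns the picture (420x560x3 uint8, red, green, blue); there is no depth.
- ctrl.get_calibration(name): a dict with "intrinsics" (3x3 intrinsics, pixels), "k1" (the pictures are not rectified: a ray, as slopes to the right and down, at radius r is drawn at 1 + k1 r^2 times it, then the intrinsics apply), "R" (3x3) and "t" (3): a world point X has camera coordinates R X + t. Camera axes: x right, y down, z forward; pixel columns grow to the right and rows downward; lengths in m; the calibration is good to about 2 mm. A picture is of the moment at which its call begins. get_calibration takes no time and is no camera call.
- ctrl.hand_in(): hands the job in, once; it reports no verdict.
Trained networks look in the newest picture that a camera, given by its name, has taken for a name from the list of things; names that differ only in an ending like _2 or _b are one class to them, and where a whole thing is asked for, a point or a joint stands for the part that bears it (a point fixed in the world has none). Each returns a list of dicts, best first, with "score" (0 to 1); they miss things now and then, are a little off and sometimes report something else, mostly with a low value. They report only what shows in the picture. A call takes as long as a camera call.
- ctrl.recognise(camera, target): "point" ([x, y, z] in m, in world coordinates, good to about 4 mm: the middle of the surface that is visible of it).
The state is a dict: "time_s": time; "q": joint angles; "dq": joint speeds; "joint_efforts": joint torques, N m; "eef_pos": TCP position; "eef_rot": TCP orientation; "wrist_force": force on the tool from outside, world axes, zero at the start; "torque": the same for the moment, N m; "opening": opening from 0.0 (shut) to 1.0 (fully open).
Only numpy, scipy, OpenCV 4.12 (cv2) and the standard library are available. Lean on these libraries where they do the work, as an engineer would, in place of code of your own. Each camera call takes 0.05 s, during which the arm holds its last target.

## Task

Build the coolers on the two circuit boards. On the big chip of the board in the round black holder put the copper block, then the wide heat sink on the block, then the wide fan on that heat sink; on the small chip of the board in the metal vice put the narrow heat sink, then the narrow fan on it. Each piece should lie flat, centred on the one below and square with it, and the jar, the solder reel and the screwdriver should be left where they are.

Things in the scene. Friction and masses are not known exactly. Their poses are not given: they have to be found in the camera images.
- block_center (a point): Plain solid copper block, 40 x 40 mm and 16 mm high, about 0.2 kg. The point is its centre, 8 mm above its underside. Square in plan, so any quarter turn is equal; its x and y axes run parallel to its sides, z up. Starts loose on the bench, this way up.
- wide_sink_center (a point): Wide heat sink: bare aluminium, 50 x 50 mm, 25 mm high: a 5 mm base plate with 9 upright fins, which run along its x and may be gripped on any side. About 0.11 kg. The point is its centre, 12.5 mm above its underside. Square in plan, so any quarter turn is equal; its x and y axes run parallel to its sides, z up. Starts loose on the bench, this way up.
- wide_fan_center (a point): Wide fan: black square plastic frame 60 x 60 mm, 25 mm high, with a round opening, grey blades and grey hub. About 0.08 kg. The point is its centre, 12.5 mm above its underside. It may be gripped on any two opposite sides. Square in plan, so any quarter turn is equal; its x and y axes run parallel to its sides, z up. Starts loose on the bench, this way up.
- narrow_sink_center (a point): Narrow heat sink: bare aluminium, 32 x 32 mm, 20 mm high: a 5 mm base plate with 6 upright fins, which run along its x and may be gripped on any side. About 0.04 kg. The point is its centre, 10 mm above its underside. Square in plan, so any quarter turn is equal; its x and y axes run parallel to its sides, z up. Starts loose on the bench, this way up.
- narrow_fan_center (a point): Narrow fan: black square plastic frame 40 x 40 mm, 20 mm high, otherwise like the wide one. About 0.035 kg. The point is its centre, 10 mm above its underside. It may be gripped on any two opposite sides. Square in plan, so any quarter turn is equal; its x and y axes run parallel to its sides, z up. Starts loose on the bench, this way up.
- wide_chip (a point): Big chip, 32 x 32 mm, dark grey, in the middle of the dark green board (104 x 84 mm) that is fixed on the round black holder (136 mm across). The holder stands fast on the bench. The point is the centre of the chip's top face, 33 mm above the bench and 3 mm above the board; x and y run parallel to the chip's sides, z up.
- narrow_chip (a point): Small chip, 22 x 22 mm, dark grey, in the middle of the dark green board (76 x 66 mm) that is fixed in the metal vice (116 x 74 mm, with a screw knob at one end that reaches 80 mm from the centre). The vice stands fast on the bench. The point is the centre of the chip's top face, 29 mm above the bench and 3 mm above the board; x and y run parallel to the chip's sides, z up.
- flux_jar: Bystander: loose brown glass jar with a black cap, 44 mm across, 50 mm high, standing at the far side between the holders. Origin at the centre of its underside.
- solder_reel: Bystander: loose reel of solder lying flat, grey flanges 60 mm across, 36 mm high, at the right edge. Origin at the centre of its underside.
- driver: Bystander: loose screwdriver, 160 mm long, lying on the bench at the left edge. Its origin is on its underside; its x runs along it from handle to tip.

How it is judged:
By the outcome, as a careful person would: the job done as asked, in the order asked, and still so for the second after the job is handed in, with the robot touching nothing.
It also fails if it takes over 128 s, if anything falls off the work surface, if the arm or the gripper's body presses on something with over 40 N, if the wrist force passes 120 N, or if a joint passes its speed limit or range.

## Working session

There is one attempt and no reset: what is moved stays moved. The work goes in short steps, Python scripts to look and compute and a tool call to move; the robot and the scene stay as the last step left them, time stands still between calls to the robot, and variables do not carry over. Pictures are saved under pics/ and viewed, and the job is handed in when it is done.

Besides the shell and the picture viewer there is one more tool, called after "Emit:" in YAML: its name, and indented under it one key for each argument. apply_moves: Moves the arm, as the interface text tells. Shift numbers are shares of 0.05 m and turn numbers shares of 0.12 rad, none past 1 either way. Its arguments: {"type":"object","properties":{"plan":{"type":"string"}},"required":["plan"]}

```bash
ls; mkdir -p pics; python3 - <<'E'
from bench import ctrl
import cv2,numpy as np
for n in ("side","top"):
    im=ctrl.camera(n); cv2.imwrite(f"pics/{n}0.png",im[:,:,::-1]); np.save(f"{n}0.npy",im)
    c=ctrl.get_calibration(n); print(n,c, -c["R"].T@c["t"])
print(ctrl.get_obs())
print(ctrl.tcp_to_tips)
for o in ["block_center","wide_sink_center","wide_fan_center","narrow_sink_center","narrow_fan_center","wide_chip","narrow_chip","flux_jar","solder_reel","driver"]:
    for n in ("top","side"):
        r=ctrl.recognise(n,o); print(o,n,[(np.round(d["point"],4).tolist(),round(d["score"],2)) for d in r[:2]])
E
```

```text
pics
side {'intrinsics': array([[544.11353917,   0.        , 279.04426216],
       [  0.        , 544.11353917, 207.87620321],
       [  0.        ,   0.        ,   1.        ]]), 'k1': -0.1763406427570337, 'R': array([[ 0.81565294, -0.57839817,  0.01287803],
       [-0.43321443, -0.62536656, -0.64903153],
       [ 0.38345214,  0.52380553, -0.7606525 ]]), 't': array([-0.46361368,  0.27960621,  1.00183317])} [ 0.11512224 -0.61806268  0.94949059]
top {'intrinsics': array([[411.11791843,   0.        , 278.75569311],
       [  0.        , 411.11791843, 206.64251866],
       [  0.        ,   0.        ,   1.        ]]), 'k1': -0.05179590257568666, 'R': array([[-0.02209769, -0.99945072, -0.02469734],
       [-0.98367796,  0.02614819, -0.17802791],
       [ 0.17857592,  0.02036022, -0.98371546]]), 't': array([0.03063834, 0.56561536, 1.01925087])} [ 0.37504674 -0.00492048  1.10410485]
{'time_s': 0.1, 'q': array([ 9.85724289e-01,  1.81467191e-01,  1.60790039e+00, -4.78131633e-05,
        1.35378177e+00, -2.06267312e-01]), 'dq': array([-8.27920886e-04, -2.17286034e-03, -3.34995653e-03,  7.8820
[... 969 characters left out ...]
enter top [([0.3708, 0.3169, 0.0222], 0.49), ([0.4439, 0.1778, 0.0199], 0.16)]
narrow_fan_center side [([0.3744, 0.3128, 0.0187], 0.74)]
wide_chip top [([0.6314, 0.1559, 0.0355], 0.79)]
wide_chip side [([0.63, 0.1464, 0.0326], 0.73), ([0.4884, 0.0094, 0.0206], 0.72)]
narrow_chip top [([0.6015, -0.1407, 0.0285], 0.77)]
narrow_chip side [([0.5917, -0.1466, 0.0281], 0.89)]
flux_jar top [([0.7804, 0.0211, 0.051], 0.74)]
flux_jar side [([0.7829, 0.0115, 0.0435], 0.67)]
solder_reel top [([0.5274, -0.3508, 0.0343], 0.64)]
solder_reel side [([0.5305, -0.3631, 0.0368], 0.68)]
driver top [([0.5469, 0.3535, 0.0183], 0.66)]
driver side [([0.5461, 0.3485, 0.0175], 0.59), ([0.4861, 0.0057, 0.0208], 0.18)]
```

View pics/top0.png

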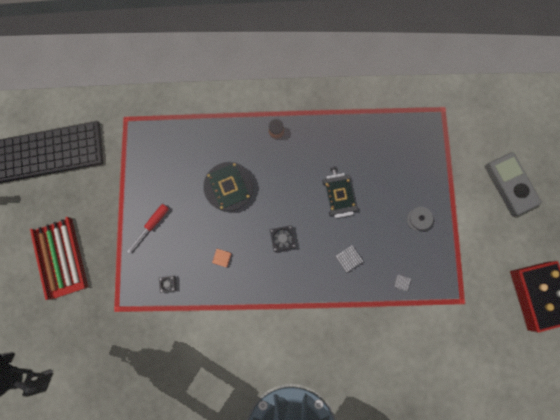

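View pics/side0.png

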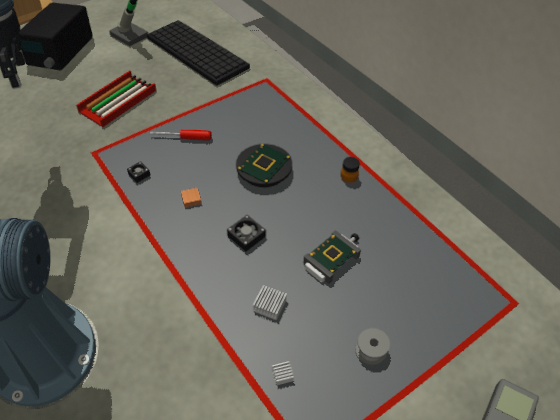

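The top view shows all the parts: block at (222,258), wide fan (284,238), wide sink (349,259), narrow sink (402,283), narrow fan (168,284), chips at (228,186) and (340,194). I'll zoom in to get the yaws.

```bash
cat > h.py <<'E'
import numpy as np,cv2,json
from bench import ctrl
CAL={n:ctrl.get_calibration(n) for n in("top","side")}
def proj(n,P):
    c=CAL[n]; P=np.atleast_2d(P); X=P@c["R"].T+c["t"]; u=X[:,:2]/X[:,2:3]
    u=u*(1+c["k1"]*(u**2).sum(1,keepdims=True)); K=c["intrinsics"]
    return u@K[:2,:2].T+K[:2,2]
def crop(im,c,h,s):
    c=np.round(c).astype(int); y0=max(c[1]-h,0); x0=max(c[0]-h,0)
    return cv2.resize(im[y0:y0+2*h,x0:x0+2*h],None,fx=s,fy=s,interpolation=cv2.INTER_CUBIC),(x0,y0)
E
python3 - <<'E'
from h import *
pts=dict(block=(.442,.174,.01),wsink=(.431,-.16,.012),wfan=(.49,.009,.012),nsink=(.365,-.296,.01),nfan=(.373,.315,.01),wchip=(.631,.152,.033),nchip=(.597,-.143,.029))
for n in("top","side"):
    im=np.load(n+"0.npy")[:,:,::-1].copy()
    t=[]
    for k,p in pts.items():
        h=16 if 'chip' not in k else 30
        if n=="side":h=int(h*1.3)
        c,o=crop(im,proj(n,p)[0],h,1); c=cv2.resize(c,(200,200),interpolation=cv2.INTER_CUBIC); cv2.putText(c,k,(3,12),0,.4,(0,255,255)); t.append(c)
    t.append(np.zeros_like(c))
    cv2.imwrite(f"pics/z_{n}.png",np.vstack([np.hstack(t[:4]),np.hstack(t[4:])]))
E
```

```text
(no output)
```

View pics/z_top.png

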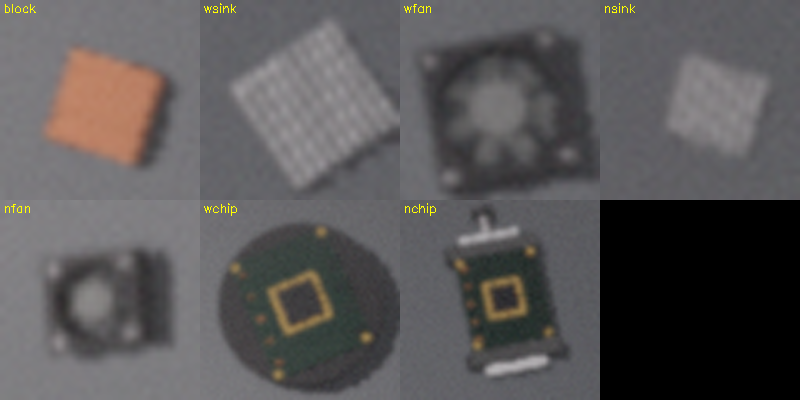

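View pics/z_side.png

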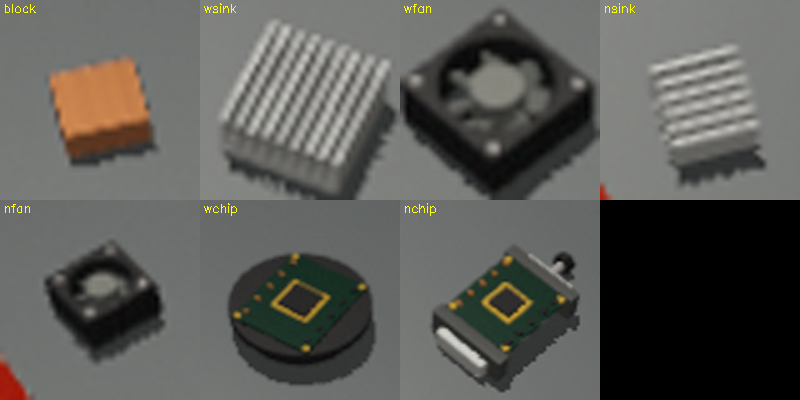

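```bash
cat >> h.py <<'E'
from scipy.optimize import minimize
def edges(w,d,z,n=25):
    s=np.linspace(-.5,.5,n); o=np.ones(n)
    return np.vstack([np.c_[s*w,o*d/2,o*z],np.c_[s*w,-o*d/2,o*z],np.c_[o*w/2,s*d,o*z],np.c_[-o*w/2,s*d,o*z]])
def norms(n=25):
    return np.vstack([np.tile([0,1,0],(n,1)),np.tile([0,-1,0],(n,1)),np.tile([1,0,0],(n,1)),np.tile([-1,0,0],(n,1))])
def world(p,E):
    c,s=np.cos(p[2]),np.sin(p[2]); R=np.array([[c,-s,0],[s,c,0],[0,0,1]])
    return E@R.T+np.array([p[0],p[1],0])
def score(im,n,p,wd,z,sg):
    # step across each edge along the outward normal, signed per colour channel profile sg (3-vector: outside-inside direction)
    E=edges(*wd,z); N=norms()
    a=proj(n,world(p,E)); b=proj(n,world(p,E+N*.002)); u=b-a; u/=np.linalg.norm(u,axis=1,keepdims=True)
    g=0
    for h in (.5,1.,1.5):
        q=[cv2.remap(im,(a+sgn*h*u)[:,0].astype(np.float32)[:,None],(a+sgn*h*u)[:,1].astype(np.float32)[:,None],cv2.INTER_LINEAR)[:,0] for sgn in(1,-1)]
        g=g+(q[0]-q[1])@sg
    return g.mean()
def fit(ims,p0,wd,z,sg,rng=.010,ang=None,off=None):
    sg=np.asarray(sg,float)
    ims={n:cv2.GaussianBlur(i.astype(np.float32),(0,0),.6) for n,i in ims.items()}
    f=lambda p:-sum(score(i,n,p,wd,z,sg) for n,i in ims.items())
    best=(1e9,None)
    A=np.arange(-45,45,5)*np.pi/180 if ang is None else ang+np.arange(-12,13,4)*np.pi/180
    for dx in np.arange(-rng,rng+1e-6,.002):
        for dy in np.arange(-rng,rng+1e-6,.002):
            for a in A:
                v=f((p0[0]+dx,p0[1]+dy,a))
                if v<best[0]: best=(v,(p0[0]+dx,p0[1]+dy,a))
    S=np.array([.001,.001,.02]); x0=np.array(best[1])
    r=minimize(lambda s:f(x0+s*S),np.zeros(3),method="Nelder-Mead",options=dict(initial_simplex=[[0,0,0],[1.5,0,0],[0,1.5,0],[0,0,2]],xatol=.01,fatol=.01))
    return x0+r.x*S,-r.fun
MOD=dict(block=((.04,.04),.016,(-1,0,1)),wsink=((.05,.05),.025,(-1,-1,-1)),wfan=((.06,.06),.025,(1,1,1)),nsink=((.032,.032),.02,(-1,-1,-1)),nfan=((.04,.04),.02,(1,1,1)),
 wchip=((.032,.032),.033,(1,.7,0)),nchip=((.022,.022),.029,(1,.7,0)),wboard=((.104,.084),.030,(0,-1,0)),nboard=((.076,.066),.026,(1,-1,0)))
E
cat > f0.py <<'E'
from h import *
ims={n:np.load(n+"0.npy") for n in("top","side")}
pts=dict(block=(.442,.174,.01),wsink=(.431,-.16,.012),wfan=(.49,.009,.012),nsink=(.365,-.296,.01),nfan=(.373,.315,.01),wchip=(.631,.152,.033),nchip=(.597,-.143,.029))
for k,p in pts.items():
    wd,z,sg=MOD[k]
    for g in (("top",),("side",),("top","side")):
        r,v=fit({n:ims[n] for n in g},p,wd,z,sg); print(k,g,np.round(r[:2]*1000,1),round(np.degrees(r[2]),1),round(v,1))
    if k=="wchip" or k=="nchip":
        for ax in (0,90):
            kb=k[0]+"board"; wd,z,sg=MOD[kb]
            for g in (("top",),("side",),("top","side")):
                q,v=fit({n:ims[n] for n in g},r[:2],wd,z,sg,rng=.006,ang=r[2]+np.radians(ax)); print(kb,g,np.round(q[:2]*1000,1),round(np.degrees(q[2]),1),round(v,1))
E
time python3 f0.py
```

```text
block ('top',) [440.  172.8] -18.1 149.1
block ('side',) [439.9 173.2] -18.3 216.3
block ('top', 'side') [439.9 173.1] -18.2 365.3
wsink ('top',) [ 430.1 -161.7] 32.1 228.5
wsink ('side',) [ 430.2 -162.2] 31.4 203.3
wsink ('top', 'side') [ 430.2 -162. ] 31.5 430.6
wfan ('top',) [483.8   2.3] 7.3 169.8
wfan ('side',) [477.1  -3.1] 9.3 185.9
wfan ('top', 'side') [482.5   1.7] 7.5 315.2
nsink ('top',) [ 364.1 -297.9] -21.6 174.3
nsink ('side',) [ 364.8 -298.1] -19.8 152.9
nsink ('top', 'side') [ 364.7 -298. ] -19.8 325.6
nfan ('top',) [372.5 309.9] 10.3 192.9
nfan ('side',) [369.1 312. ] -4.3 222.1
nfan ('top', 'side') [371.3 309.8] 7.4 368.2
wchip ('top',) [631.5 153.1] 20.6 138.0
wchip ('side',) [631.  152.4] 21.1 243.6
wchip ('top', 'side') [631.2 152.6] 20.9 378.4
wboard ('top',) [632.5 153.3] 22.0 12.6
wboard ('side',) [632.8 154.7] 21.9 22.2
wboard ('top', 'side') [632.6 154.4] 21.8 33.7
wboard ('top',) [631.7 152.2] 98.4 2.1
wboard ('side',) [628.2 140.5] 111.2 12.8
wboard ('top', 'side') [628.  140.8] 111.2 15.5
nchip ('top',) [ 600.5 -146.3] 8.4 141.2
nchip ('side',) [ 599.8 -147.1] 10.3 306.3
nchip ('top', 'side') [ 600. -147.] 9.7 439.6
nboard ('top',) [ 600.  -148.2] 31.9 10.4
nboard ('side',) [ 602.  -154.5] 9.1 29.5
nboard ('top', 'side') [ 602.3 -154.9] 9.3 39.5
nboard ('top',) [ 596.6 -140.1] 111.8 9.2
nboard ('side',) [ 595.3 -143. ] 101.7 17.3
nboard ('top', 'side') [ 597.3 -140.1] 112.4 25.3
real	0m40.399s
user	0m40.578s
sys	0m0.240s
```

```bash
cat >> h.py <<'E'
def fitscrew(ims,p0,z,s0):
    L={}
    for n,i in ims.items():
        g=i.astype(np.float32).mean(2); L[n]=cv2.GaussianBlur(g,(0,0),1.0)-cv2.GaussianBlur(g,(0,0),3)
    def f(p):
        s=p[3]; C=np.array([[s,s,z],[s,-s,z],[-s,s,z],[-s,-s,z]]); v=0
        for n,i in L.items():
            a=proj(n,world(p,C)).astype(np.float32); v+=np.minimum(cv2.remap(i,a[:,:1],a[:,1:],cv2.INTER_CUBIC),40).mean()
        return -v
    best=(1e9,None)
    for dx in np.arange(-.01,.0101,.002):
        for dy in np.arange(-.01,.0101,.002):
            for a in np.radians(np.arange(-45,45,4)):
                for s in s0*np.array([.92,.96,1,1.04]):
                    p=(p0[0]+dx,p0[1]+dy,a,s); v=f(p)
                    if v<best[0]: best=(v,p)
    S=np.array([.001,.001,.02,.001]);x0=np.array(best[1])
    r=minimize(lambda s:f(x0+s*S),np.zeros(4),method="Nelder-Mead",options=dict(initial_simplex=np.vstack([np.zeros(4),np.eye(4)]),xatol=.01,fatol=.01))
    return x0+r.x*S,-r.fun
E
python3 - <<'E'
from h import *
ims={n:np.load(n+"0.npy") for n in("top","side")}
R={}
for k,p,z,s in (("wfan",(.486,.006),.025,.025),("nfan",(.372,.311),.02,.016)):
    for g in (("top",),("side",),("top","side")):
        r,v=fitscrew({n:ims[n] for n in g},p,z,s); print(k,g,np.round(r[:2]*1000,1),round(np.degrees(r[2]),1),round(r[3]*1000,1),round(v,1))
    R[k]=r[:3]
R.update(block=(.4399,.1731,np.radians(-18.2)),wsink=(.4302,-.162,np.radians(31.5)),nsink=(.3647,-.298,np.radians(-19.8)),wchip=(.6312,.1526,np.radians(20.9)),nchip=(.6,-.147,np.radians(9.7)))
for n in("top","side"):
    t=[]
    for k,p in R.items():
        wd,z,_=MOD[k]; im=ims[n][:,:,::-1].copy(); h=20 if n=="top" else 30
        c0=proj(n,(p[0],p[1],z))[0]; c,o=crop(im,c0,h,5 if n=="top" else 200/60)
        s=5 if n=="top" else 200/60
        c=cv2.resize(c,(200,200))
        q=(proj(n,world(p,edges(*wd,z)))-o+.5)*s
        for a in q: cv2.circle(c,(int(a[0]),int(a[1])),0,(0,255,0),-1)
        t.append(c)
    t.append(np.zeros_like(c)); cv2.imwrite(f"pics/o_{n}.png",np.vstack([np.hstack(t[:4]),np.hstack(t[4:])]))
E
```

```text
wfan ('top',) [484.1   5.7] -36.1 27.2 9.1
wfan ('side',) [487.4  10.7] 9.2 24.5 25.7
wfan ('top', 'side') [487.5  10.5] 9.5 24.7 33.1
nfan ('top',) [379.1 301.1] -40.0 13.1 12.0
nfan ('side',) [375.4 319.6] 5.3 15.5 14.2
nfan ('top', 'side') [374.8 318.5] 6.7 15.1 22.8
```

View pics/o_top.png

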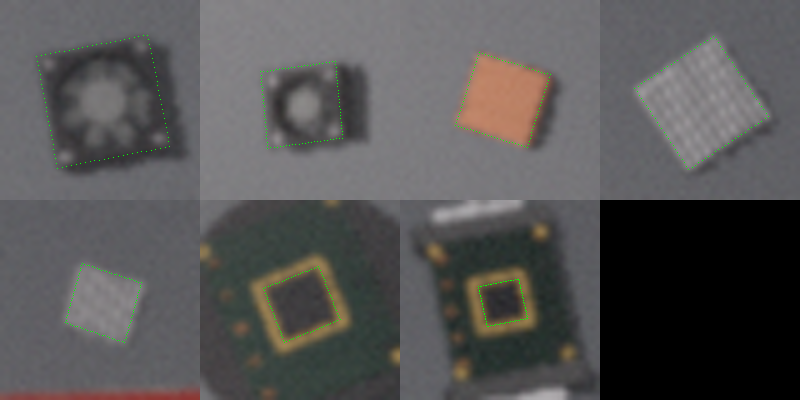

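View pics/o_side.png

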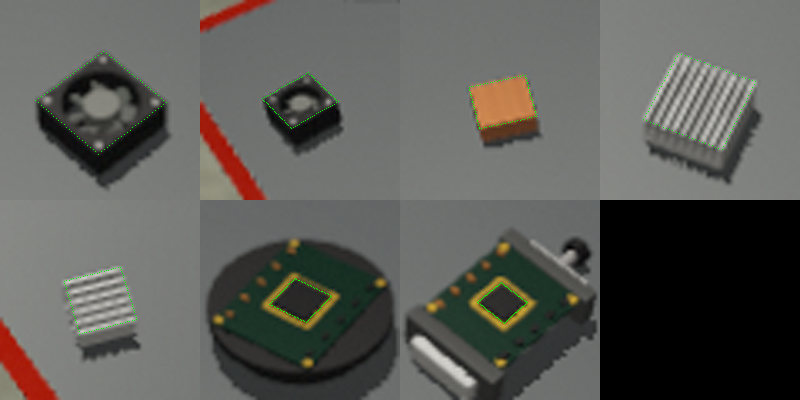

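```bash
cat > nav.py <<'E'
import sys,numpy as np
from bench import ctrl
from scipy.spatial.transform import Rotation as Ro
def st():
    o=ctrl.get_obs(); w,x,y,z=o["eef_rot"]; return o,Ro.from_quat([x,y,z,w]).as_matrix()
def go(x,y,z,yawdeg=None,mod=180):
    "print the turn first (tool rotvec, shares), then the shift in the frame after that turn, shares"
    o,R=st(); p=o["eef_pos"]
    cur=np.degrees(np.arctan2(R[1,0],R[0,0]))
    d=0 if yawdeg is None else (yawdeg-cur+mod/2)%mod-mod/2
    a=np.radians(cur+d); T=np.array([[np.cos(a),np.sin(a),0],[0,0,-1],[-np.sin(a),np.cos(a),0]]).T  # x jaw, y down, z = x cross y
    T[:,2]=np.cross(T[:,0],T[:,1])
    rv=Ro.from_matrix(R.T@T).as_rotvec()
    print("t %.2f p"%o["time_s"],np.round(p*1000,1),"yaw %.2f"%cur,"tilt",np.round(R[:2,1],4),"q",np.round(o["q"],2),"open %.3f"%o["opening"],"F",np.round(o["wrist_force"],1))
    print(" turn/0.12 total",np.round(rv/.12,2),"-> then shift/0.05 total",np.round(T.T@(np.array([x,y,z])-p)/.05,2),"yawto",round(cur+d,1))
E
python3 -c "
from nav import *
go(.44,.173,.12,-18.2,90)"
```

```text
t 1.10 p [212.6 534.3 242.3] yaw 68.30 tilt [ 0. -0.] q [ 0.99  0.18  1.61 -0.    1.35 -0.21] open 1.001 F [ 0.9 -0.2  0.1]
 turn/0.12 total [ 0.   -0.51 -0.  ] -> then shift/0.05 total [-5.44  2.45 -6.58] yawto 71.8
```

Emit:
apply_moves:
  plan: "0 0 0 0 -0.51 0 1; -.6 .2 -.73 0 0 0 1; -.6 .2 -.73 0 0 0 1; -.6 .2 -.73 0 0 0 1; -.6 .2 -.73 0 0 0 1"

```text
time_s: 1.6
eef_pos: [0.3144, 0.3733, 0.2021]
eef_rot: [-0.573, 0.573, 0.415, -0.415]
wrist_force: [0.3, 0.4, -0.1]
opening: 1.003
```

Emit:
apply_moves:
  plan: "-.6 .2 -.73 0 0 0 1; -.6 .2 -.73 0 0 0 1; -.6 .2 -.73 0 0 0 1; -.6 .2 -.73 0 0 0 1; -.6 .2 -.73 0 0 0 1"

```text
time_s: 2.1
eef_pos: [0.4413, 0.1734, 0.1523]
eef_rot: [-0.573, 0.573, 0.415, -0.414]
wrist_force: [0.8, 0.6, 0.3]
opening: 1.004
```

```bash
python3 -c "
from nav import *
go(.44,.173,.06,-18.2,90)"
```

```text
t 2.10 p [441.3 173.4 152.3] yaw 71.80 tilt [0.001  0.0002] q [ 0.12  0.06  1.94  0.    1.14 -1.13] open 1.004 F [0.8 0.6 0.3]
 turn/0.12 total [0.01 0.   0.  ] -> then shift/0.05 total [-0.02  1.85  0.02] yawto 71.8
```

Emit:
apply_moves:
  plan: "-.02 .5 .02 0 0 0 1; 0 .6 0 0 0 0 1; 0 .6 0 0 0 0 1; 0 .3 0 0 0 0 1; 0 0.1 0 0 0 0 1"

```text
time_s: 2.6
eef_pos: [0.4377, 0.1742, 0.0455]
eef_rot: [0.573, -0.572, -0.413, 0.416]
wrist_force: [-0.8, 0.3, 0.9]
opening: 0.999
```

```bash
python3 - <<'E'
from nav import *
from h import *
go(.44,.173,.02,-18.2,90)
t=[]
for n in("top","side"):
    im=ctrl.camera(n)[:,:,::-1].copy(); c,o=crop(im,proj(n,(.44,.173,.03))[0],50,4); t.append(c)
cv2.imwrite("pics/a1.png",np.hstack(t))
E
```

```text
t 2.60 p [437.7 174.2  45.5] yaw 71.78 tilt [-0.0035 -0.0005] q [ 0.13  0.24  1.99 -0.    0.91 -1.13] open 0.999 F [-0.8  0.3  0.9]
 turn/0.12 total [-0.03 -0.   -0.01] -> then shift/0.05 total [-0.01  0.51 -0.05] yawto 71.8
```

View pics/a1.png

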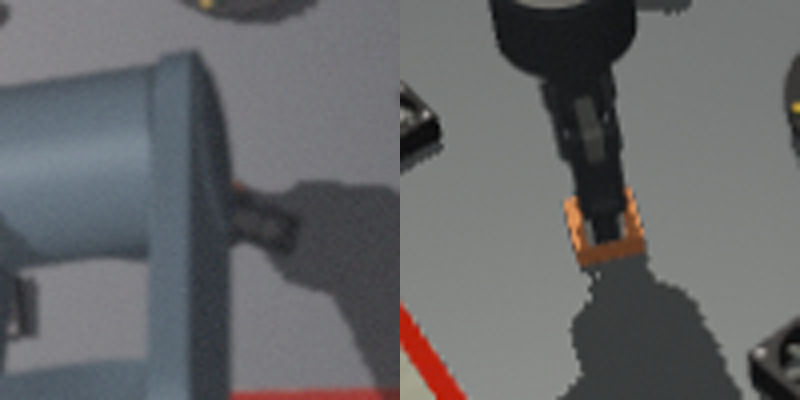

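```bash
python3 - <<'E'
from h import *
o=np.round(proj("side",(.44,.173,.03))[0]).astype(int)-50
for r in (.043,.05,.057):
  for z in (.03,.035,.04,.045,.05):
    a=np.radians(71.8); print(r,z,(proj("side",(.4377-r*np.cos(a),.1742-r*np.sin(a),z))[0]-o)*4+400*np.array([1,0]))
E
```

```text
0.043 0.03 [608.71655479 254.8835728 ]
0.043 0.035 [607.74924461 249.02296393]
0.043 0.04 [606.77682747 243.12577886]
0.043 0.045 [605.79927244 237.1917224 ]
0.043 0.05 [604.81654855 231.22049684]
0.05 0.03 [611.15093492 264.00119815]
0.05 0.035 [610.18623298 258.14761075]
0.05 0.04 [609.21640057 252.25728192]
0.05 0.045 [608.24140618 246.32991269]
0.05 0.05 [607.26121821 240.36520157]
0.057 0.03 [613.60548388 273.18558326]
0.057 0.035 [612.64349758 267.33939657]
0.057 0.04 [611.67635788 261.45630481]
0.057 0.045 [610.70403268 255.53600525]
0.057 0.05 [609.72648977 249.57819257]
```

```bash
python3 -c "
from nav import *
go(.44,.173,.0125,-18.2,90)"
```

```text
t 2.70 p [438.9 174.5  47. ] yaw 71.80 tilt [-0.0011 -0.0002] q [ 0.13  0.24  1.99 -0.    0.91 -1.13] open 1.002 F [ 0.6  0.8 -0.6]
 turn/0.12 total [-0.01  0.   -0.  ] -> then shift/0.05 total [-0.02  0.69 -0.03] yawto 71.8
```

Emit:
apply_moves:
  plan: "-.024 .3 -.016 0 0 0 1; 0 .3 0 0 0 0 1; 0 .09 0 0 0 0 1; 0 0 0 0 0 0 .6; 0 0 0 0 0 0 .4"

```text
time_s: 3.2
eef_pos: [0.4403, 0.1733, 0.0138]
eef_rot: [-0.572, 0.573, 0.415, -0.414]
wrist_force: [0.9, 0.6, 0.3]
opening: 0.691
```

Emit:
apply_moves:
  plan: "0 0 0 0 0 0 0; 0 0 0 0 0 0 0; 0 0 0 0 0 0 0; 0 0 0 0 0 0 0; 0 0 0 0 0 0 0"

```text
time_s: 3.7
eef_pos: [0.4405, 0.1733, 0.0141]
eef_rot: [-0.572, 0.573, 0.415, -0.414]
wrist_force: [-1.3, 0.2, 7.1]
opening: 0.45
```

```bash
cat >> nav.py <<'E'
def av(n=6,cams=("side",)):
    "mean of n readings, 0.05 s apart; returns the pictures of the last round"
    P=[];F=[];Y=[];ims={}
    for i in range(n):
        c=cams[i%len(cams)]; ims[c]=ctrl.camera(c)
        o,R=st(); P.append(o["eef_pos"]);F.append(o["wrist_force"]);Y.append(np.degrees(np.arctan2(R[1,0],R[0,0])))
    print("avg p",np.round(np.mean(P,0)*1000,2),"sd",np.round(np.std(P,0)*1000,2),"yaw %.2f"%np.mean(Y),"F",np.round(np.mean(F,0),1),"open %.3f"%o["opening"],"t %.2f"%o["time_s"],"q6 %.2f"%o["q"][5])
    return ims
E
python3 -c "
from nav import *
av()"
```

```text
avg p [440.5  173.33  14.08] sd [0.01 0.01 0.01] yaw 71.81 F [-1.1 -0.1  6.3] open 0.448 t 4.00 q6 -1.13
```

```bash
python3 - <<'E'
from h import *
ims={n:np.load(n+"0.npy") for n in("top","side")}
for k,c,yaw,z,szs,(sx,sy) in (("w",(.6312,.1526),20.9,.030,(.038,.040,.042,.044),(.046,.036)),("n",(.6,-.147),9.7,.026,(.028,.030,.032),(.032,.027))):
    for s in szs:
        for g in (("top",),("side",),("top","side")):
            r,v=fit({n:ims[n] for n in g},c,(s,s),z,(-1,-.7,0),rng=.004,ang=np.radians(yaw)); print(k,s,g,np.round(r[:2]*1000,1),round(np.degrees(r[2]),1),round(v,1))
    # corner pads
    L={}
    for n,i in ims.items():
        q=i.astype(np.float32); q=q[:,:,0]-q[:,:,2]; L[n]=cv2.GaussianBlur(q,(0,0),.8)
    for g in (("top",),("side",),("top","side")):
        def f(p):
            C=np.array([[a*p[3],b*p[4],z] for a in(1,-1) for b in(1,-1)]);v=0
            for n in g:
                a=proj(n,world(p,C)).astype(np.float32); v+=cv2.remap(L[n],a[:,:1],a[:,1:],cv2.INTER_CUBIC).mean()
            return -v
        best=min(((f((c[0],c[1],np.radians(yaw+o+d),a,b)),(c[0],c[1],np.radians(yaw+o+d),a,b)) for o in(0,90) for d in (-3,0,3) for a in np.arange(sx-.008,sx+.008,.002) for b in np.arange(sy-.008,sy+.008,.002)),key=lambda t:t[0])
        x0=np.array(best[1]);S=np.array([.001,.001,.02,.001,.001])
        r=minimize(lambda s:f(x0+s*S),np.zeros(5),method="Nelder-Mead",options=dict(initial_simplex=np.vstack([np.zeros(5),np.eye(5)]),xatol=.01,fatol=.01,maxiter=3000)); p=x0+r.x*S
        print(k,"corners",g,np.round(p[:2]*1000,1),round(np.degrees(p[2]),1),np.round(p[3:]*1000,1),round(-r.fun,1))
E
```

```text
w 0.038 ('top',) [631.7 153.8] 22.3 94.1
w 0.038 ('side',) [630.4 153.3] 22.6 112.1
w 0.038 ('top', 'side') [631.  153.6] 22.7 203.0
w 0.04 ('top',) [632.  153.7] 21.7 159.4
w 0.04 ('side',) [631.6 154.2] 22.3 210.5
w 0.04 ('top', 'side') [631.8 154.1] 21.9 368.7
w 0.042 ('top',) [632.  153.7] 21.5 199.7
w 0.042 ('side',) [632.1 154.4] 21.5 277.3
w 0.042 ('top', 'side') [632.  154.3] 21.7 474.1
w 0.044 ('top',) [632.  153.7] 21.2 210.0
w 0.044 ('side',) [632.4 154.6] 21.6 294.6
w 0.044 ('top', 'side') [632.2 154.3] 21.7 501.2
w corners ('top',) [632.1 153.8] 22.1 [47.9 37.9] 45.2
w corners ('side',) [632.2 154.2] 21.8 [47.7 38.1] 81.2
w corners ('top', 'side') [632.2 154.1] 21.9 [47.8 38. ] 126.1
n 0.028 ('top',) [ 600.7 -146.6] 9.4 120.7
n 0.028 ('side',) [ 600.8 -145.8] 8.7 161.3
n 0.028 ('top', 'side') [ 600.8 -146. ] 8.2 280.4
n 0.03 ('top',) [ 600.9 -146.6] 10.0 188.6
n 0.03 ('side',) [ 601.1 -145.6] 9.7 293.5
n 0.03 ('top', 'side') [ 601.  -145.8] 9.5 477.7
n 0.032 ('top',) [ 601.  -146.6] 8.9 225.2
n 0.032 ('side',) [ 601.2 -145.7] 9.3 343.3
n 0.032 ('top', 'side') [ 601.1 -146. ] 9.5 564.4
n corners ('top',) [ 601.2 -146.5] 9.4 [33.3 28.8] 45.2
n corners ('side',) [ 601.2 -146. ] 9.2 [33.9 29.1] 99.1
n corners ('top', 'side') [ 601.2 -146.1] 9.3 [33.9 29. ] 143.7
```

Emit:
apply_moves:
  plan: "0 -.3 0 0 0 0 0; 0 -.7 0 0 0 0 0; 0 -.8 0 0 0 0 0; 0 0 0 0 0 0 0; 0 0 0 0 0 0 0"

```text
time_s: 4.5
eef_pos: [0.4402, 0.1733, 0.1038]
eef_rot: [-0.572, 0.573, 0.416, -0.414]
wrist_force: [-0.1, -0.0, -1.6]
opening: 0.447
```

```bash
python3 -c "
from nav import *
go(.6321,.1541,.104,111.8)"
```

```text
t 4.50 p [440.2 173.3 103.8] yaw 71.81 tilt [0.0028 0.0004] q [ 0.12  0.13  1.97  0.    1.03 -1.13] open 0.447 F [-0.1 -0.  -1.6]
 turn/0.12 total [ 0.02 -5.82  0.  ] -> then shift/0.05 total [-1.78 -0.   -3.42] yawto 111.8
```

Emit:
apply_moves:
  plan: "0 0 0 0 -.97 0 0; 0 0 0 0 -.97 0 0; 0 0 0 0 -.97 0 0; 0 0 0 0 -.97 0 0; 0 0 0 0 -.97 0 0"

```text
time_s: 5.0
eef_pos: [0.4379, 0.1729, 0.1008]
eef_rot: [0.429, -0.427, -0.562, 0.564]
wrist_force: [-0.5, 0.1, -2.1]
opening: 0.451
```

Emit:
apply_moves:
  plan: "0 0 0 0 -.97 0 0; -.4 0 -.8 0 0 0 0; -.4 0 -.8 0 0 0 0; -.4 0 -.8 0 0 0 0; -.4 0 -.8 0 0 0 0"

```text
time_s: 5.5
eef_pos: [0.6178, 0.158, 0.1001]
eef_rot: [0.397, -0.395, -0.585, 0.586]
wrist_force: [0.0, 0.2, -1.4]
opening: 0.448
```

Emit:
apply_moves:
  plan: "-.18 0 -.22 0 0 0 0; 0 0 0 0 0 0 0; 0 0 0 0 0 0 0; 0 0 0 0 0 0 0; 0 0 0 0 0 0 0"

```text
time_s: 6.0
eef_pos: [0.63, 0.1545, 0.1024]
eef_rot: [0.397, -0.396, -0.585, 0.586]
wrist_force: [0.3, 1.1, -2.2]
opening: 0.451
```

```bash
python3 -c "
from nav import *
from h import *
av(1)
go(.6321,.1541,.104,111.8)
im=ctrl.camera('side'); cv2.imwrite('pics/a2.png',crop(im[:,:,::-1],proj('side',(.632,.154,.06))[0],75,4)[0])"
```

```text
avg p [630.35 154.52 102.76] sd [0. 0. 0.] yaw 111.86 F [-1.1  0.5 -1.5] open 0.448 t 6.05 q6 -1.89
t 6.05 p [630.4 154.5 102.8] yaw 111.86 tilt [-0.0006  0.    ] q [ 0.06  0.49  1.51  0.    1.15 -1.89] open 0.448 F [-1.1  0.5 -1.5]
 turn/0.12 total [-0.    0.01  0.  ] -> then shift/0.05 total [-0.02 -0.02 -0.03] yawto 111.8
```

View pics/a2.png

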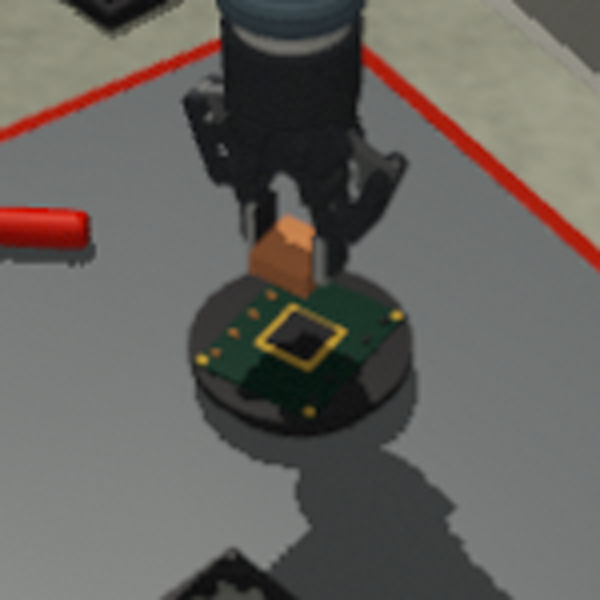

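Emit:
apply_moves:
  plan: "0 .3 0 0 0 0 0; 0 .4 0 0 0 0 0; 0 .3 0 0 0 0 0; 0 0 0 0 0 0 0; 0 0 0 0 0 0 0"

```text
time_s: 6.6
eef_pos: [0.6309, 0.1541, 0.0521]
eef_rot: [0.397, -0.396, -0.585, 0.586]
wrist_force: [0.1, 0.9, -2.2]
opening: 0.447
```

```bash
python3 -c "
from nav import *
av(3);av(3)
go(.6321,.1541,.047,111.8)"
```

```text
avg p [631.98 154.13  53.5 ] sd [0.23 0.01 0.34] yaw 111.82 F [ 0.3 -0.2 -1.5] open 0.449 t 6.75 q6 -1.89
avg p [632.07 154.11  53.8 ] sd [0.11 0.01 0.09] yaw 111.82 F [ 0.2 -0.  -2. ] open 0.450 t 6.90 q6 -1.89
t 6.90 p [631.9 154.1  53.7] yaw 111.82 tilt [0.0015 0.0001] q [ 0.06  0.55  1.52 -0.    1.06 -1.89] open 0.450 F [-0.1  0.5 -1.8]
 turn/0.12 total [ 0.01  0.   -0.  ] -> then shift/0.05 total [-0.    0.13 -0.  ] yawto 111.8
```

Emit:
apply_moves:
  plan: "0 .05 0 0 0 0 0; 0 .05 0 0 0 0 0; 0 .03 0 0 0 0 0; 0 0 0 0 0 0 0; 0 0 0 0 0 0 0"

```text
time_s: 7.4
eef_pos: [0.6314, 0.1541, 0.0471]
eef_rot: [0.396, -0.396, -0.586, 0.586]
wrist_force: [-3.5, -1.1, 5.4]
opening: 0.445
```

```bash
python3 -c "
from nav import *
av(4)"
```

```text
avg p [631.36 154.06  47.13] sd [0.01 0.02 0.02] yaw 111.83 F [-3.2 -0.7  5.5] open 0.450 t 7.60 q6 -1.89
```

Emit:
apply_moves:
  plan: "0 0 0 0 0 0 .6; 0 0 0 0 0 0 .8; 0 0 0 0 0 0 1; 0 0 0 0 0 0 1; 0 -.4 0 0 0 0 1"

```text
time_s: 8.1
eef_pos: [0.6289, 0.1539, 0.0633]
eef_rot: [0.398, -0.395, -0.584, 0.587]
wrist_force: [-0.2, 0.3, 0.6]
opening: 0.998
```

Emit:
apply_moves:
  plan: "0 -.9 0 0 0 0 1; .8 -.4 .4 0 0 0 1; .8 0 .4 0 0 0 1; .8 0 .4 0 0 0 1; 0 0 0 0 0 0 1"

```text
time_s: 8.6
eef_pos: [0.5267, 0.2464, 0.131]
eef_rot: [0.396, -0.394, -0.586, 0.587]
wrist_force: [0.5, -0.0, 0.6]
opening: 1.0
```

```bash
python3 -c "
from nav import *
from h import *
ims=av(2,('top','side'))
for n in ims: np.save(n+'1.npy',ims[n])
t=[]
for n in ims: t.append(cv2.resize(crop(ims[n][:,:,::-1],proj(n,(.632,.154,.04))[0],40,5)[0],(400,400)))
cv2.imwrite('pics/a3.png',np.hstack(t))
go(.4302,-.162,.12,31.5,90)
for g in (('top',),('side',),('top','side')):
    r,v=fit({n:ims[n] for n in g},(.632,.154),(.04,.04),.049,(-1,0,1),rng=.006,ang=np.radians(21.8)); print(g,np.round(r[:2]*1000,1),np.degrees(r[2]),v)
"
```

```text
avg p [529.88 244.39 131.44] sd [0.78 0.5  0.09] yaw 111.98 F [ 0.2 -0.4 -0.3] open 1.002 t 8.70 q6 -1.73
t 8.70 p [530.7 243.9 131.5] yaw 111.94 tilt [ 0.0007 -0.0001] q [ 0.23  0.32  1.67 -0.    1.15 -1.73] open 1.002 F [ 0.7 -0.2 -0.2]
 turn/0.12 total [ 0.   -1.39 -0.  ] -> then shift/0.05 total [-5.87  0.23  5.95] yawto 121.5
('top',) [630.6 154.3] 21.864359381869694 139.26038146972655
('side',) [631.  154.7] 21.39469469835996 182.11099124908446
('top', 'side') [630.8 154.6] 21.485612946279375 320.56854335784914
```

View pics/a3.png

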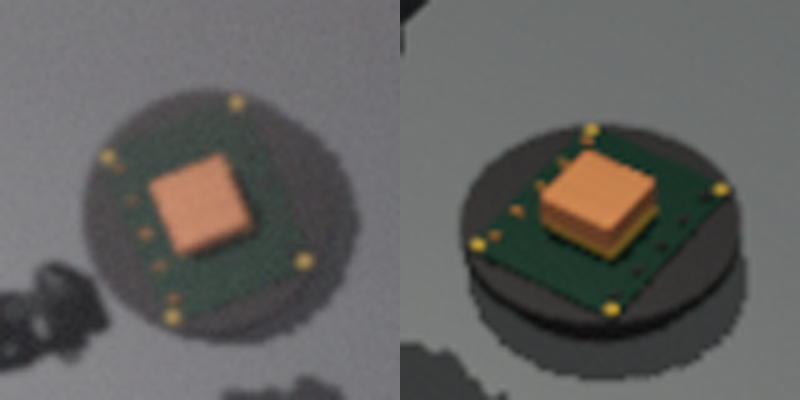

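Emit:
apply_moves:
  plan: "0 0 0 0 -.7 0 1; 0 0 0 0 -.69 0 1; -.65 0 .66 0 0 0 1; -.65 0 .66 0 0 0 1; -.65 0 .66 0 0 0 1"

```text
time_s: 9.2
eef_pos: [0.4979, 0.106, 0.1313]
eef_rot: [0.346, -0.347, -0.616, 0.617]
wrist_force: [1.0, -1.3, 0.3]
opening: 0.999
```

Emit:
apply_moves:
  plan: "-.65 0 .66 0 0 0 1; -.65 0 .66 0 0 0 1; -.65 0 .66 0 0 0 1; -.65 0 .66 0 0 0 1; -.65 .2 .66 0 0 0 1"

```text
time_s: 9.7
eef_pos: [0.4419, -0.1202, 0.1228]
eef_rot: [0.345, -0.348, -0.616, 0.616]
wrist_force: [1.9, -0.1, -0.0]
opening: 0.998
```

Emit:
apply_moves:
  plan: "-.65 .3 .66 0 0 0 1; 0 .5 0 0 0 0 1; 0 .3 0 0 0 0 1; 0 0 0 0 0 0 1; 0 0 0 0 0 0 1"

```text
time_s: 10.2
eef_pos: [0.43, -0.1622, 0.0665]
eef_rot: [0.347, -0.346, -0.616, 0.616]
wrist_force: [0.9, -0.7, 0.5]
opening: 1.004
```

```bash
python3 -c "
from nav import *
av(5)
go(.4302,-.162,.014,31.5,90)"
```

```text
avg p [ 430.58 -161.75   67.23] sd [0.1  0.25 0.12] yaw 121.39 F [-0.2  0.  -0.2] open 1.001 t 10.45 q6 -2.74
t 10.45 p [ 430.5 -161.4   67.2] yaw 121.42 tilt [ 0.0015 -0.0012] q [-0.62  0.17  2.02 -0.    0.95 -2.74] open 1.001 F [ 0.1  0.4 -0.3]
 turn/0.12 total [ 0.01 -0.01 -0.01] -> then shift/0.05 total [-0.01  1.06  0.01] yawto 121.5
```

Emit:
apply_moves:
  plan: "-.01 .4 .01 0 0 0 1; 0 .4 0 0 0 0 1; 0 .26 0 0 0 0 1; 0 0 0 0 0 0 1; 0 0 0 0 0 0 .8"

```text
time_s: 10.95
eef_pos: [0.4298, -0.1618, 0.0136]
eef_rot: [-0.346, 0.346, 0.617, -0.617]
wrist_force: [0.3, -0.1, 0.8]
opening: 0.857
```

Emit:
apply_moves:
  plan: "0 0 0 0 0 0 .6; 0 0 0 0 0 0 0; 0 0 0 0 0 0 0; 0 0 0 0 0 0 0; 0 0 0 0 0 0 0"

```text
time_s: 11.45
eef_pos: [0.4305, -0.1624, 0.0145]
eef_rot: [0.345, -0.347, -0.617, 0.617]
wrist_force: [-1.3, 0.1, 5.0]
opening: 0.572
```

```bash
python3 -c "
from nav import *
av(3)
go(.631,.1545,.11,111.6)"
```

```text
avg p [ 430.49 -162.43   14.52] sd [0.01 0.01 0.01] yaw 121.38 F [0.  0.5 4.9] open 0.572 t 11.60 q6 -2.74
t 11.60 p [ 430.5 -162.4   14.5] yaw 121.38 tilt [ 0.0019 -0.0013] q [-0.62  0.29  2.03  0.    0.82 -2.74] open 0.572 F [0.6 0.5 4. ]
 turn/0.12 total [ 0.01  1.42 -0.02] -> then shift/0.05 total [ 4.42 -1.91 -6.06] yawto 111.6
```

Emit:
apply_moves:
  plan: "0 -.3 0 0 0 0 0; 0 -.8 0 0 0 0 0; 0 -.8 0 0 .7 0 0; 0 0 0 0 .72 0 0; .44 0 -.6 0 0 0 0"

```text
time_s: 12.1
eef_pos: [0.4502, -0.1333, 0.1108]
eef_rot: [0.397, -0.401, -0.583, 0.584]
wrist_force: [1.1, 0.7, -1.6]
opening: 0.57
```

Emit:
apply_moves:
  plan: ".5 0 -.68 0 0 0 0; .5 0 -.68 0 0 0 0; .5 0 -.68 0 0 0 0; .5 0 -.68 0 0 0 0; .5 0 -.68 0 0 0 0"

```text
time_s: 12.6
eef_pos: [0.5622, 0.0501, 0.1088]
eef_rot: [-0.397, 0.398, 0.585, -0.585]
wrist_force: [0.5, -0.3, -1.4]
opening: 0.57
```

Emit:
apply_moves:
  plan: ".5 0 -.68 0 0 0 0; .5 0 -.68 0 0 0 0; .48 0 -.7 0 0 0 0; 0 0 0 0 0 0 0; 0 0 0 0 0 0 0"

```text
time_s: 13.1
eef_pos: [0.6297, 0.156, 0.1081]
eef_rot: [0.397, -0.397, -0.585, 0.585]
wrist_force: [-0.3, -0.3, -2.3]
opening: 0.572
```

```bash
python3 -c "
from nav import *
av(4)
go(.6312,.1545,.0635,111.6)"
```

```text
avg p [629.27 154.49 108.16] sd [0.08 0.41 0.13] yaw 111.59 F [-0.3  0.1 -1.3] open 0.571 t 13.30 q6 -1.89
t 13.30 p [629.4 154.1 108.4] yaw 111.54 tilt [-0.0005 -0.0002] q [ 0.06  0.48  1.51 -0.    1.15 -1.89] open 0.571 F [ 0.1  0.3 -0.9]
 turn/0.12 total [-0.   -0.01 -0.  ] -> then shift/0.05 total [-0.01  0.9  -0.04] yawto 111.6
```

Emit:
apply_moves:
  plan: "0 .3 0 0 0 0 0; 0 .3 0 0 0 0 0; 0 .16 0 0 0 0 0; 0 0 0 0 0 0 0; 0 0 0 0 0 0 0"

```text
time_s: 13.8
eef_pos: [0.6296, 0.1551, 0.0696]
eef_rot: [0.398, -0.397, -0.585, 0.585]
wrist_force: [0.9, 0.1, -0.9]
opening: 0.57
```

```bash
python3 -c "
from nav import *
av(5);av(3)
go(.6312,.1545,.0635,111.6)"
```

```text
avg p [630.34 155.26  70.79] sd [0.15 0.04 0.26] yaw 111.62 F [ 0.2  0.4 -1.4] open 0.575 t 14.05 q6 -1.89
avg p [630.19 155.28  70.81] sd [0.08 0.   0.09] yaw 111.62 F [ 0.1 -0.  -0.6] open 0.576 t 14.20 q6 -1.89
t 14.20 p [630.1 155.3  70.7] yaw 111.62 tilt [0.0007 0.    ] q [ 0.06  0.53  1.52 -0.    1.09 -1.89] open 0.576 F [ 0.1 -0.1 -0.5]
 turn/0.12 total [ 0.01  0.   -0.  ] -> then shift/0.05 total [-0.02  0.14 -0.01] yawto 111.6
```

Emit:
apply_moves:
  plan: "-.023 .02 -.015 0 0 0 0; 0 .06 0 0 0 0 0; 0 .06 0 0 0 0 0; 0 0.01 0 0 0 0 0; 0 0 0 0 0 0 0"

```text
time_s: 14.7
eef_pos: [0.6312, 0.1544, 0.0636]
eef_rot: [0.397, -0.397, -0.585, 0.585]
wrist_force: [-2.8, -0.8, 5.5]
opening: 0.569
```

```bash
python3 -c "
from nav import *
av(5)
go(.6312,.1545,.0635,111.6)"
```

```text
avg p [631.18 154.36  63.57] sd [0.01 0.02 0.01] yaw 111.62 F [-2.8 -0.4  5.2] open 0.573 t 14.95 q6 -1.89
t 14.95 p [631.2 154.4  63.6] yaw 111.62 tilt [ 0.0002 -0.0002] q [ 0.06  0.54  1.52 -0.    1.08 -1.89] open 0.573 F [-3.3 -1.1  4.6]
 turn/0.12 total [ 0.  0. -0.] -> then shift/0.05 total [ 0.  0. -0.] yawto 111.6
```

In contact and on target. Releasing and checking.

Emit:
apply_moves:
  plan: "0 0 0 0 0 0 .7; 0 0 0 0 0 0 .85; 0 0 0 0 0 0 1; 0 0 0 0 0 0 1; 0 -.3 0 0 0 0 1"

```text
time_s: 15.45
eef_pos: [0.6291, 0.1542, 0.0758]
eef_rot: [0.399, -0.396, -0.584, 0.586]
wrist_force: [0.1, 0.5, -0.2]
opening: 0.998
```

Emit:
apply_moves:
  plan: "0 -.9 0 0 0 0 1; .8 -.4 .4 0 0 0 1; .8 0 .4 0 0 0 1; .8 0 .4 0 0 0 1; 0 0 0 0 0 0 1"

```text
time_s: 15.95
eef_pos: [0.5272, 0.2472, 0.1439]
eef_rot: [-0.397, 0.395, 0.586, -0.586]
wrist_force: [0.4, -0.1, 0.1]
opening: 1.002
```

```bash
cat > chk.py <<'E'
from nav import *
from h import *
def look(tag,c,z,h=40):
    ims=av(2,('top','side')); t=[]
    for n in ims:
        np.save(n+tag+'.npy',ims[n]); t.append(cv2.resize(crop(ims[n][:,:,::-1],proj(n,(c[0],c[1],z))[0],h,5)[0],(400,400)))
    cv2.imwrite(f'pics/{tag}.png',np.hstack(t)); return ims
def fits(ims,c,k,z,yaw):
    for g in (('top',),('side',),('top','side')):
        r,v=fit({n:ims[n] for n in g},c,MOD[k][0],z,MOD[k][2],rng=.006,ang=np.radians(yaw)); print(k,g,np.round(r[:2]*1000,1),round(np.degrees(r[2]),1),round(v))
def fits4(ims,c,z,s):
    for g in (('side',),('top','side')):
        r,v=fitscrew({n:ims[n] for n in g},c,z,s); print(g,np.round(r[:2]*1000,1),round(np.degrees(r[2]),1),round(r[3]*1000,1),round(v,1))
E
python3 -c "
from chk import *
ims=look('ws',(.631,.154),.06)
fits(ims,(.631,.154),'wsink',.074,21.6)
go(.4875,.0105,.12,9.5,90)
"
```

```text
avg p [530.24 245.19 144.11] sd [0.76 0.52 0.03] yaw 111.78 F [ 0.2  0.2 -0.3] open 1.001 t 16.05 q6 -1.72
wsink ('top',) [628.5 153.3] 21.0 383
wsink ('side',) [629.6 154.3] 21.4 263
wsink ('top', 'side') [629.3 153.9] 20.6 641
t 16.05 p [531.  244.7 144.1] yaw 111.74 tilt [0.0019 0.0001] q [ 0.23  0.31  1.67 -0.    1.17 -1.72] open 1.001 F [1.  0.3 0.2]
 turn/0.12 total [ 0.02  1.78 -0.  ] -> then shift/0.05 total [-4.48  0.48  1.63] yawto 99.5
```

View pics/ws.png

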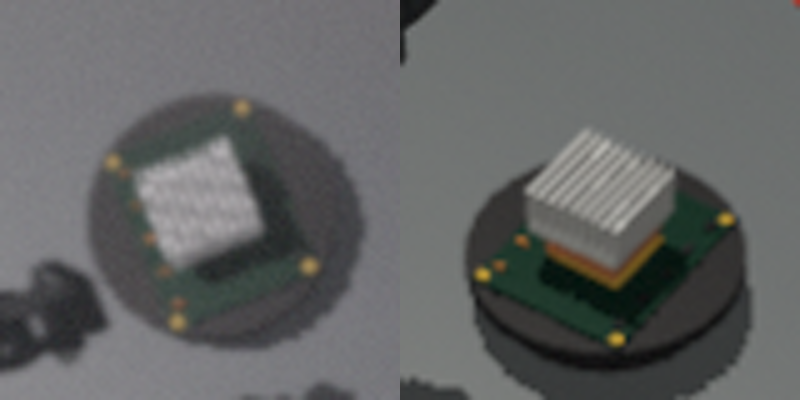

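```bash
python3 -c "
from nav import *
go(.631,.1542,.13,21.6)
"
```

```text
t 16.05 p [531.  244.7 144.1] yaw 111.74 tilt [0.0019 0.0001] q [ 0.23  0.31  1.67 -0.    1.17 -1.72] open 1.001 F [1.  0.3 0.2]
 turn/0.12 total [ 1.000e-02 -1.307e+01 -2.000e-02] -> then shift/0.05 total [-1.19  0.28  2.42] yawto 201.6
```

Emit:
apply_moves:
  plan: "0 0 0 0 .94 0 1; 0 0 0 0 .94 0 1; 0 0 0 0 .94 0 1; 0 0 0 0 .94 0 1; 0 0 0 0 .94 0 1"

```text
time_s: 16.55
eef_pos: [0.5327, 0.2426, 0.1433]
eef_rot: [-0.546, 0.546, 0.45, -0.449]
wrist_force: [-1.4, 0.1, -0.1]
opening: 1.003
```

Emit:
apply_moves:
  plan: "0 0 0 0 .94 0 1; 0 0 0 0 .94 0 1; 0 0 0 0 .94 0 1; 0 0 0 0 .94 0 1; 0 0 0 0 .94 0 1"

```text
time_s: 17.05
eef_pos: [0.5327, 0.2426, 0.1433]
eef_rot: [-0.649, 0.65, 0.28, -0.279]
wrist_force: [-0.4, 0.2, -0.4]
opening: 1.002
```

Emit:
apply_moves:
  plan: "0 0 0 0 .94 0 1; 0 0 0 0 .94 0 1; 0 0 0 0 .94 0 1; 0 0 0 0 .89 0 1; 0 0 0 0 0 0 1"

```text
time_s: 17.55
eef_pos: [0.5325, 0.2428, 0.1433]
eef_rot: [-0.695, 0.695, 0.131, -0.13]
wrist_force: [-0.6, -0.2, 0.6]
opening: 0.998
```

Emit:
apply_moves:
  plan: ".4 0 -.8 0 0 0 1; .4 0 -.8 0 0 0 1; .39 0 -.82 0 0 0 1; 0 0 0 0 0 0 1; 0 0 0 0 0 0 1"

```text
time_s: 18.05
eef_pos: [0.6317, 0.1512, 0.1426]
eef_rot: [0.695, -0.695, -0.131, 0.132]
wrist_force: [-0.6, -0.2, -0.3]
opening: 0.999
```

```bash
python3 -c "
from nav import *
av(5)
go(.631,.1542,.0635,21.6)
"
```

```text
avg p [630.19 153.36 142.65] sd [0.29 0.6  0.14] yaw 21.55 F [-0.1  0.2 -0.3] open 1.005 t 18.30 q6 -0.32
t 18.30 p [630.  154.  142.9] yaw 21.58 tilt [-0.0003  0.0001] q [ 0.06  0.44  1.49  0.    1.21 -0.32] open 1.005 F [ 0.2 -0.5 -0.6]
 turn/0.12 total [-0. -0. -0.] -> then shift/0.05 total [ 0.02  1.59 -0.  ] yawto 21.6
```

Emit:
apply_moves:
  plan: "0 .4 0 0 0 0 1; 0 .5 0 0 0 0 1; 0 .4 0 0 0 0 1; 0 .25 0 0 0 0 1; 0 0 0 0 0 0 1"

```text
time_s: 18.8
eef_pos: [0.6288, 0.1536, 0.0633]
eef_rot: [0.695, -0.694, -0.131, 0.133]
wrist_force: [-0.6, 0.4, -0.3]
opening: 1.003
```

```bash
python3 -c "
from nav import *
av(8)
go(.631,.1542,.0635,21.6)
"
```

```text
avg p [631.27 153.28  66.31] sd [0.55 0.15 0.64] yaw 21.50 F [-0.  -0.1  0.3] open 0.998 t 19.20 q6 -0.32
t 19.20 p [631.3 153.   66.3] yaw 21.47 tilt [0.0016 0.0001] q [ 0.06  0.54  1.52 -0.    1.08 -0.32] open 0.998 F [ 0.1 -0.4 -0.2]
 turn/0.12 total [ 0.   -0.02  0.01] -> then shift/0.05 total [0.   0.06 0.02] yawto 21.6
```

Emit:
apply_moves:
  plan: "0 .02 0 0 -.02 0 .8; 0 0 0 0 0 0 .7; 0 0 0 0 0 0 .65; 0 0 0 0 0 0 .6; 0 0 0 0 0 0 .5"

```text
time_s: 19.7
eef_pos: [0.6311, 0.1531, 0.0648]
eef_rot: [-0.695, 0.695, 0.133, -0.132]
wrist_force: [1.2, -0.8, 3.7]
opening: 0.564
```

```bash
python3 -c "
from nav import *
av(3)
"
```

```text
avg p [631.14 153.07  64.82] sd [0.01 0.01 0.01] yaw 21.61 F [ 0.3 -0.3  3.6] open 0.564 t 19.85 q6 -0.32
```

Emit:
apply_moves:
  plan: "0 0 0 0 0 0 .7; 0 0 0 0 0 0 .85; 0 0 0 0 0 0 1; 0 0 0 0 0 0 1; 0 -.4 0 0 0 0 1"

```text
time_s: 20.35
eef_pos: [0.6282, 0.1528, 0.0812]
eef_rot: [0.695, -0.694, -0.13, 0.135]
wrist_force: [-0.2, 0.5, -0.5]
opening: 1.004
```

Emit:
apply_moves:
  plan: "0 -.9 0 0 0 0 1; -.8 -.3 .5 0 0 0 1; -.8 0 .5 0 0 0 1; -.8 0 .5 0 0 0 1; 0 0 0 0 0 0 1"

```text
time_s: 20.85
eef_pos: [0.484, 0.1795, 0.1421]
eef_rot: [0.695, -0.694, -0.131, 0.136]
wrist_force: [0.6, -0.7, -1.1]
opening: 0.997
```

```bash
python3 -c "
from chk import *
ims=look('ws2',(.631,.154),.06)
fits(ims,(.631,.154),'wsink',.074,21.6)
go(.4875,.0105,.12,9.5,90)
"
```

```text
avg p [489.35 179.05 143.99] sd [1.38 0.12 0.51] yaw 21.69 F [ 1.  -0.7  0.4] open 1.003 t 20.95 q6 -0.26
wsink ('top',) [627.7 152.8] 20.4 379
wsink ('side',) [629.2 153.4] 20.5 278
wsink ('top', 'side') [628.8 153.3] 20.8 652
t 20.95 p [490.7 178.9 144.5] yaw 21.67 tilt [ 0.0005 -0.    ] q [ 0.12  0.18  1.82 -0.    1.14 -0.26] open 1.003 F [ 0.5 -0.7  0.5]
 turn/0.12 total [0.   1.77 0.  ] -> then shift/0.05 total [-0.62  0.49 -3.31] yawto 9.5
```

View pics/ws2.png

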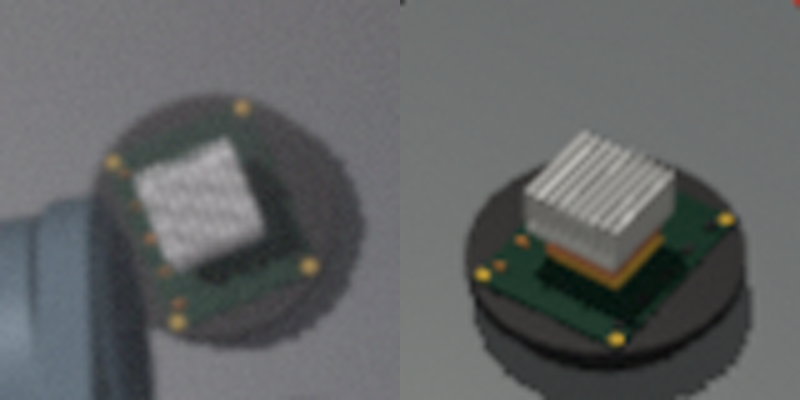

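```bash
cat >> chk.py <<'E'
def overlay(tag,items,c,name,h=32):
    t=[]
    for n in ("top","side"):
        im=np.load(n+tag+'.npy')[:,:,::-1]; hh=20 if n=="top" else h; s=400/(2*hh)
        cc,o=crop(im,proj(n,c)[0],hh,1); cc=cv2.resize(cc,(400,400),interpolation=cv2.INTER_CUBIC)
        for p,w,z,col in items:
            q=(proj(n,world(p,edges(w,w,z,60)))-o+.5)*s
            for a in q: cv2.circle(cc,(int(a[0]),int(a[1])),0,col,-1)
        t.append(cc)
    cv2.imwrite(f"pics/{name}.png",np.hstack(t))
E
python3 - <<'E'
from chk import *
a=np.radians(21.6)
overlay("ws2",[((.631,.1536,a),.05,.074,(0,255,0)),((.631,.1536,a),.05,.049,(0,255,0)),((.631,.154,a),.04,.033,(255,255,0)),((.6288,.1533,a),.05,.074,(0,0,255)),((.6321,.1541,a),.044,.030,(255,0,255))],(.631,.154,.06),"ov1")
E
```

```text
(no output)
```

View pics/ov1.png

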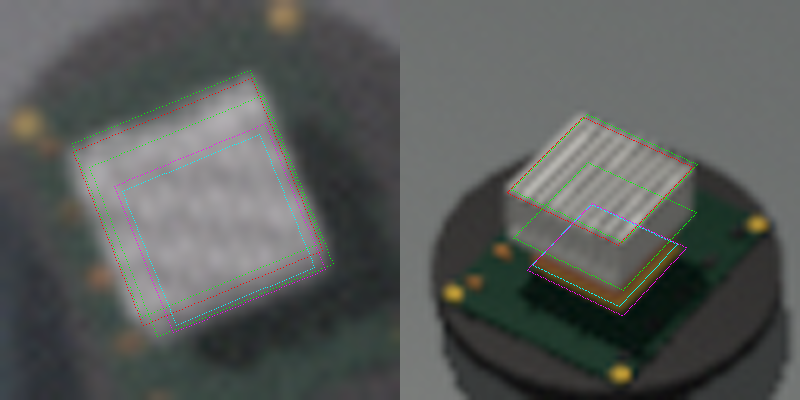

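Emit:
apply_moves:
  plan: "0 0 0 0 .89 0 1; 0 0 0 0 .88 0 1; -.16 0 -.83 0 0 0 1; -.16 0 -.83 0 0 0 1; -.16 0.2 -.83 0 0 0 1"

```text
time_s: 21.45
eef_pos: [0.4911, 0.0499, 0.136]
eef_rot: [-0.704, 0.705, 0.06, -0.057]
wrist_force: [1.1, -0.5, -0.2]
opening: 0.997
```

Emit:
apply_moves:
  plan: "-.14 .3 -.82 0 0 0 1; 0 .6 0 0 0 0 1; 0 .4 0 0 0 0 1; 0 0 0 0 0 0 1; 0 0 0 0 0 0 1"

```text
time_s: 21.95
eef_pos: [0.4892, 0.0097, 0.0696]
eef_rot: [-0.705, 0.705, 0.058, -0.058]
wrist_force: [0.1, 0.9, 0.7]
opening: 0.997
```

```bash
python3 -c "
from chk import *
look('wf0',(.4875,.0105),.06)
av(4)
go(.4875,.0105,.011,9.5,90)
"
```

```text
avg p [489.65   9.94  70.45] sd [0.06 0.07 0.16] yaw 9.45 F [-0.1 -0.4  0.5] open 1.004 t 22.05 q6 -0.39
avg p [489.27  10.24  70.52] sd [0.28 0.08 0.15] yaw 9.48 F [ 0.2  0.3 -0.1] open 0.998 t 22.25 q6 -0.39
t 22.25 p [488.9  10.3  70.3] yaw 9.48 tilt [ 0.0019 -0.0004] q [-0.22  0.23  1.95 -0.    0.97 -0.39] open 0.998 F [0.3 0.8 0.1]
 turn/0.12 total [ 0.01 -0.    0.02] -> then shift/0.05 total [-0.03  1.19  0.01] yawto 9.5
```

View pics/wf0.png

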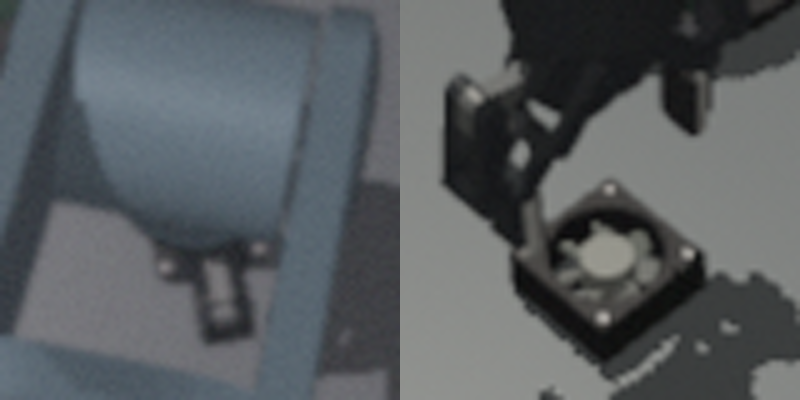

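Emit:
apply_moves:
  plan: "-.02 .4 .01 0 0 0 1; 0 .4 0 0 0 0 1; 0 .39 0 0 0 0 1; 0 0 0 0 0 0 1; 0 0 0 0 0 0 1"

```text
time_s: 22.75
eef_pos: [0.4871, 0.0107, 0.0102]
eef_rot: [0.705, -0.705, -0.058, 0.058]
wrist_force: [0.2, 0.0, 1.1]
opening: 1.001
```

Emit:
apply_moves:
  plan: "0 0 0 0 0 0 .8; 0 0 0 0 0 0 .7; 0 0 0 0 0 0 .6; 0 0 0 0 0 0 .5; 0 0 0 0 0 0 .5"

```text
time_s: 23.25
eef_pos: [0.4881, 0.0104, 0.0118]
eef_rot: [-0.704, 0.705, 0.059, -0.058]
wrist_force: [-3.4, 1.3, 10.6]
opening: 0.715
```

```bash
python3 -c "
from nav import *
av(3)
"
```

```text
avg p [488.12  10.4   11.78] sd [0.02 0.01 0.01] yaw 9.45 F [-3.3  0.6 11.2] open 0.719 t 23.40 q6 -0.39
```

Emit:
apply_moves:
  plan: "0 0 0 0 0 0 .9; 0 0 0 0 0 0 1; 0 0 0 0 0 0 1; 0 -.5 0 0 0 0 1; 0 -.5 0 0 0 0 1"

```text
time_s: 23.9
eef_pos: [0.486, 0.0107, 0.0596]
eef_rot: [0.705, -0.704, -0.057, 0.059]
wrist_force: [1.2, -0.5, 0.4]
opening: 1.0
```

Emit:
apply_moves:
  plan: "0 0 0 0 -.94 0 1; 0 0 0 0 -.94 0 1; 0 0 0 0 -.94 0 1; 0 0 0 0 -.94 0 1; 0 0 0 0 -.94 0 1"

```text
time_s: 24.4
eef_pos: [0.4869, 0.0106, 0.0597]
eef_rot: [0.66, -0.66, -0.253, 0.254]
wrist_force: [0.3, -0.1, -0.4]
opening: 1.002
```

Emit:
apply_moves:
  plan: "0 0 0 0 -.94 0 1; 0 0 0 0 -.94 0 1; 0 0 0 0 -.94 0 1; 0 0 0 0 -.94 0 1; 0 0 0 0 -.94 0 1"

```text
time_s: 24.9
eef_pos: [0.4869, 0.0106, 0.0597]
eef_rot: [0.564, -0.563, -0.427, 0.427]
wrist_force: [-0.3, -0.5, -0.6]
opening: 0.999
```

Emit:
apply_moves:
  plan: "0 0 0 0 -.94 0 1; 0 0 0 0 -.94 0 1; 0 0 0 0 -.94 0 1; 0 0 0 0 -.87 0 1; 0 0 0 0 0 0 1"

```text
time_s: 25.4
eef_pos: [0.4869, 0.0106, 0.0597]
eef_rot: [0.457, -0.457, -0.54, 0.54]
wrist_force: [-0.2, 0.2, -0.3]
opening: 1.002
```

```bash
python3 -c "
from nav import *
av(5)
go(.4881,.0104,.011,9.45,90)
"
```

```text
avg p [486.95  10.57  59.74] sd [0.03 0.01 0.03] yaw 99.31 F [-0.1 -0.   0.2] open 0.999 t 25.65 q6 -1.96
t 25.65 p [487.   10.6  59.8] yaw 99.35 tilt [-0. -0.] q [-0.22  0.24  1.95 -0.    0.94 -1.96] open 0.999 F [ 0.3 -0.6 -0.7]
 turn/0.12 total [-0.   -0.01 -0.  ] -> then shift/0.05 total [-0.01  0.98 -0.02] yawto 99.4
```

Emit:
apply_moves:
  plan: "0 .35 -.023 0 -.01 0 1; 0 .35 0 0 0 0 1; 0 .27 0 0 0 0 1; 0 0 0 0 0 0 1; 0 0 0 0 0 0 1"

```text
time_s: 26.15
eef_pos: [0.488, 0.0108, 0.0112]
eef_rot: [0.457, -0.457, -0.54, 0.54]
wrist_force: [-0.5, -0.7, 0.1]
opening: 1.001
```

Emit:
apply_moves:
  plan: "0 0 0 0 0 0 .8; 0 0 0 0 0 0 .7; 0 0 0 0 0 0 .6; 0 0 0 0 0 0 .4; 0 0 0 0 0 0 0"

```text
time_s: 26.65
eef_pos: [0.4889, 0.0106, 0.0129]
eef_rot: [-0.456, 0.457, 0.54, -0.54]
wrist_force: [-3.4, 0.2, 9.9]
opening: 0.716
```

```bash
python3 -c "
from nav import *
av(3)
go(.6308,.1543,.14,111.6)
"
```

```text
avg p [488.91  10.61  12.89] sd [0.01 0.01 0.01] yaw 99.52 F [-3.7  0.5 10.4] open 0.716 t 26.80 q6 -1.96
t 26.80 p [488.9  10.6  12.9] yaw 99.52 tilt [ 0.0014 -0.0004] q [-0.22  0.34  1.96 -0.    0.84 -1.96] open 0.716 F [-3.6  0.3 10.3]
 turn/0.12 total [ 0.01 -1.76 -0.01] -> then shift/0.05 total [ 1.63 -2.54 -3.7 ] yawto 111.6
```

Emit:
apply_moves:
  plan: "0 -.3 0 0 0 0 0; 0 -.7 0 0 0 0 0; 0 -.8 0 0 -.88 0 0; 0 -.6 0 0 -.88 0 0; 0 -.15 0 0 0 0 0"

```text
time_s: 27.3
eef_pos: [0.4907, 0.0103, 0.1432]
eef_rot: [-0.394, 0.399, 0.586, -0.584]
wrist_force: [0.3, 0.2, -1.3]
opening: 0.714
```

Emit:
apply_moves:
  plan: ".32 0 -.74 0 0 0 0; .32 0 -.74 0 0 0 0; .32 0 -.74 0 0 0 0; .32 0 -.74 0 0 0 0; .32 0 -.75 0 0 0 0"

```text
time_s: 27.8
eef_pos: [0.6315, 0.1547, 0.1376]
eef_rot: [0.398, -0.398, -0.584, 0.585]
wrist_force: [0.9, 0.2, -0.6]
opening: 0.712
```

Emit:
apply_moves:
  plan: "0 0 0 0 0 0 0; 0 0 0 0 0 0 0; 0 0 0 0 0 0 0; 0 0 0 0 0 0 0; 0 0 0 0 0 0 0"

```text
time_s: 28.3
eef_pos: [0.6307, 0.1527, 0.139]
eef_rot: [0.398, -0.398, -0.585, 0.585]
wrist_force: [-0.6, -0.1, -1.1]
opening: 0.709
```

```bash
python3 -c "
from nav import *
av(4)
go(.6315,.1546,.0868,111.6)
"
```

```text
avg p [631.03 152.92 139.13] sd [0.08 0.12 0.02] yaw 111.56 F [ 0.5 -0.2 -0.6] open 0.711 t 28.50 q6 -1.89
t 28.50 p [631.1 153.1 139.1] yaw 111.58 tilt [ 0.0004 -0.    ] q [ 0.06  0.44  1.49 -0.    1.21 -1.89] open 0.711 F [ 0.3 -0.1 -0.8]
 turn/0.12 total [ 0. -0. -0.] -> then shift/0.05 total [ 0.03  1.05 -0.02] yawto 111.6
```

Emit:
apply_moves:
  plan: ".025 .3 -.02 0 0 0 0; 0 .4 0 0 0 0 0; 0 .22 0 0 0 0 0; 0 0 0 0 0 0 0; 0 0 0 0 0 0 0"

```text
time_s: 29.0
eef_pos: [0.6315, 0.155, 0.0924]
eef_rot: [0.398, -0.397, -0.585, 0.585]
wrist_force: [0.9, -0.1, 0.0]
opening: 0.715
```

```bash
python3 -c "
from nav import *
av(8)
go(.6315,.1546,.0868,111.6)
"
```

```text
avg p [632.16 155.04  93.59] sd [0.17 0.02 0.23] yaw 111.61 F [ 0.3  0.1 -1. ] open 0.709 t 29.40 q6 -1.89
t 29.40 p [631.9 155.   93.3] yaw 111.61 tilt [0.0008 0.    ] q [ 0.06  0.5   1.51 -0.    1.13 -1.89] open 0.709 F [-0.1  1.2 -0.6]
 turn/0.12 total [ 0.01  0.   -0.  ] -> then shift/0.05 total [-0.    0.13  0.01] yawto 111.6
```

Emit:
apply_moves:
  plan: "-.005 .04 .01 0 0 0 0; 0 .05 0 0 0 0 0; 0 .04 0 0 0 0 0; 0 0.01 0 0 0 0 0; 0 0 0 0 0 0 0"

```text
time_s: 29.9
eef_pos: [0.6314, 0.1546, 0.087]
eef_rot: [-0.397, 0.397, 0.585, -0.585]
wrist_force: [-4.3, -0.6, 8.5]
opening: 0.712
```

```bash
python3 -c "
from nav import *
av(4)
"
```

```text
avg p [631.41 154.6   86.99] sd [0.01 0.02 0.01] yaw 111.62 F [-3.4 -0.6  7.5] open 0.716 t 30.10 q6 -1.89
```

Emit:
apply_moves:
  plan: "0 0 0 0 0 0 .85; 0 0 0 0 0 0 .95; 0 0 0 0 0 0 1; 0 0 0 0 0 0 1; 0 -.3 0 0 0 0 1"

```text
time_s: 30.6
eef_pos: [0.6293, 0.1544, 0.0987]
eef_rot: [0.399, -0.396, -0.584, 0.586]
wrist_force: [-0.2, 0.0, 0.0]
opening: 0.999
```

Emit:
apply_moves:
  plan: "0 -.9 0 0 0 0 1; -.3 -.4 .8 0 0 0 1; -.3 0 .9 0 0 0 1; -.3 0 .9 0 0 0 1; 0 0 .9 0 0 0 1"

```text
time_s: 31.1
eef_pos: [0.4847, 0.0465, 0.1672]
eef_rot: [-0.397, 0.399, 0.585, -0.584]
wrist_force: [0.3, -0.3, 0.4]
opening: 0.999
```

```bash
python3 -c "
from chk import *
ims=look('wf1',(.631,.154),.08)
fits4(ims,(.631,.154),.099,.0245)
a=np.radians(21.6)
overlay('wf1',[((.6308,.1543,a),.06,.099,(0,255,0)),((.6308,.1543,a),.05,.049,(255,255,0)),((.6321,.1541,a),.044,.030,(255,0,255))],(.631,.154,.07),'ov2',40)
go(.3647,-.298,.12,-19.8,90)
"
```

```text
avg p [477.83  46.98 164.59] sd [1.59 0.4  0.39] yaw 111.56 F [-0.5  1.6 -1.3] open 1.002 t 31.20 q6 -2.09
('side',) [630.1 155.4] 21.6 25.3 22.1
('top', 'side') [629.9 155. ] 21.7 25.1 31.5
t 31.20 p [479.4  47.4 165. ] yaw 111.51 tilt [-0.0052  0.0001] q [-0.15  0.06  1.91 -0.    1.18 -2.09] open 1.002 F [-0.1  1.  -0.1]
 turn/0.12 total [-0.04  6.01  0.  ] -> then shift/0.05 total [-7.28  0.9  -0.18] yawto 70.2
```

View pics/ov2.png

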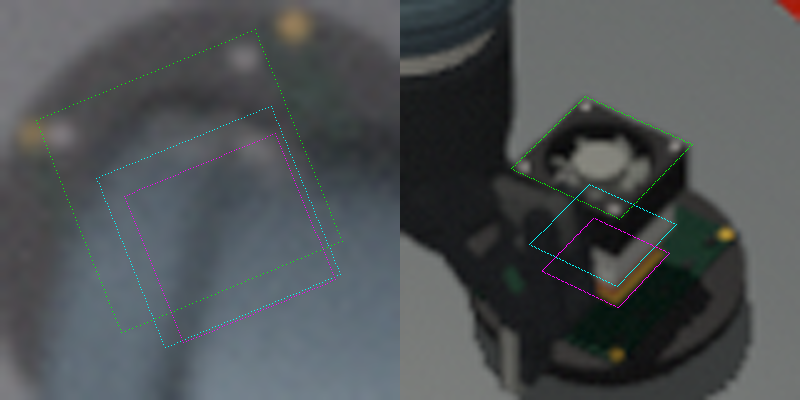

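Emit:
apply_moves:
  plan: "0 0 0 0 .86 0 1; 0 0 0 0 .86 0 1; 0 0 0 0 .86 0 1; 0 0 0 0 .86 0 1; 0 0 0 0 .86 0 1"

```text
time_s: 31.7
eef_pos: [0.486, 0.0483, 0.1671]
eef_rot: [-0.534, 0.535, 0.463, -0.463]
wrist_force: [-0.3, 0.5, -0.2]
opening: 0.998
```

Emit:
apply_moves:
  plan: "0 0 0 0 .86 0 1; 0 0 0 0 .85 0 1; -.9 0 0 0 0 0 1; -.9 0 0 0 0 0 1; -.9 0 -.05 0 0 0 1"

```text
time_s: 32.2
eef_pos: [0.4421, -0.0807, 0.1671]
eef_rot: [-0.577, 0.578, 0.408, -0.407]
wrist_force: [1.4, -1.4, -0.2]
opening: 1.0
```

Emit:
apply_moves:
  plan: "-.9 0 -.05 0 0 0 1; -.9 .2 -.05 0 0 0 1; -.9 .2 0 0 0 0 1; -.9 .2 0 0 0 0 1; -.98 .2 0 0 0 0 1"

```text
time_s: 32.7
eef_pos: [0.3694, -0.2991, 0.1268]
eef_rot: [-0.577, 0.579, 0.407, -0.407]
wrist_force: [0.6, -0.8, 0.1]
opening: 0.999
```

```bash
python3 -c "
from nav import *
av(8)
go(.3647,-.298,.06,-19.8,90)
"
```

```text
avg p [ 369.16 -298.85  126.33] sd [1.09 3.28 0.11] yaw 70.19 F [-0.4 -0.6 -0.2] open 0.998 t 33.10 q6 -2.15
t 33.10 p [ 370.2 -295.8  126.3] yaw 70.41 tilt [ 0.0005 -0.0003] q [-0.93  0.1   1.96  0.    1.09 -2.15] open 0.998 F [-0.1 -1.1 -0.2]
 turn/0.12 total [ 0.01  0.03 -0.  ] -> then shift/0.05 total [-0.08  1.33  0.09] yawto 70.2
```

Emit:
apply_moves:
  plan: "-.08 .5 .09 0 0.02 0 1; 0 .6 0 0 0 0 1; 0 .4 0 0 0 0 1; 0 0 0 0 0 0 1; 0 0 0 0 0 0 1"

```text
time_s: 33.6
eef_pos: [0.3644, -0.2985, 0.0513]
eef_rot: [0.578, -0.578, -0.407, 0.407]
wrist_force: [0.6, -0.9, 0.4]
opening: 1.002
```

```bash
python3 -c "
from chk import *
look('ns0',(.3647,-.298),.02)
av(4)
go(.3647,-.298,.014,-19.8,90)
"
```

```text
avg p [ 364.84 -299.42   52.08] sd [0.06 0.22 0.16] yaw 70.22 F [-0.3 -0.5  0.2] open 1.000 t 33.70 q6 -2.17
avg p [ 364.61 -299.8    52.07] sd [0.18 0.04 0.18] yaw 70.18 F [-0.2  0.3 -0.2] open 1.000 t 33.90 q6 -2.17
t 33.90 p [ 364.4 -299.7   51.8] yaw 70.17 tilt [ 0.0012 -0.0016] q [-0.94  0.23  1.99 -0.    0.92 -2.17] open 1.000 F [0.1 0.4 0.3]
 turn/0.12 total [ 0.01 -0.01 -0.01] -> then shift/0.05 total [0.03 0.76 0.01] yawto 70.2
```

View pics/ns0.png

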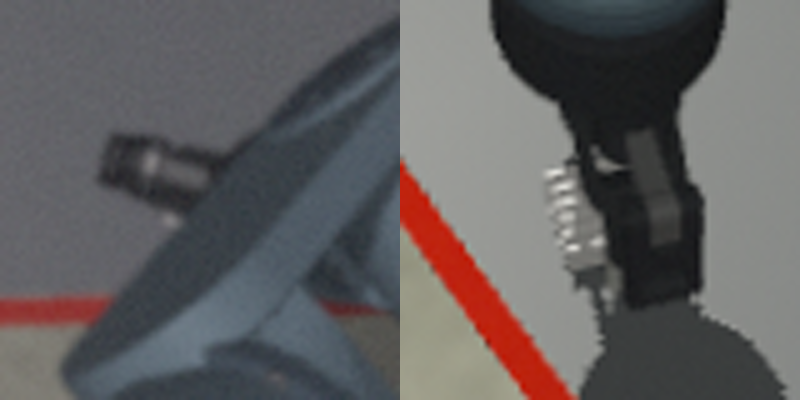

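Emit:
apply_moves:
  plan: ".03 .3 .01 0 0 0 1; 0 .3 0 0 0 0 1; 0 .16 0 0 0 0 1; 0 0 0 0 0 0 1; 0 0 0 0 0 0 1"

```text
time_s: 34.4
eef_pos: [0.364, -0.2978, 0.0131]
eef_rot: [-0.579, 0.579, 0.406, -0.406]
wrist_force: [0.9, -0.6, 0.1]
opening: 1.003
```

Emit:
apply_moves:
  plan: "0 0 0 0 0 0 .7; 0 0 0 0 0 0 .5; 0 0 0 0 0 0 .4; 0 0 0 0 0 0 .3; 0 0 0 0 0 0 .3"

```text
time_s: 34.9
eef_pos: [0.3642, -0.2981, 0.0134]
eef_rot: [-0.578, 0.579, 0.406, -0.406]
wrist_force: [-1.0, 0.0, 5.2]
opening: 0.354
```

```bash
python3 -c "
from nav import *
av(3)
"
```

```text
avg p [ 364.21 -298.04   13.35] sd [0.01 0.01 0.01] yaw 70.15 F [-0.3  0.8  5.8] open 0.365 t 35.05 q6 -2.16
```

Emit:
apply_moves:
  plan: "0 0 0 0 0 0 .6; 0 0 0 0 0 0 .9; 0 0 0 0 0 0 1; 0 -.4 0 0 0 0 1; 0 -.4 0 0 .94 0 1"

```text
time_s: 35.55
eef_pos: [0.3632, -0.2968, 0.0525]
eef_rot: [0.602, -0.6, -0.373, 0.373]
wrist_force: [-0.4, -0.0, -0.4]
opening: 0.997
```

Emit:
apply_moves:
  plan: "0 0 0 0 .94 0 1; 0 0 0 0 .94 0 1; 0 0 0 0 .94 0 1; 0 0 0 0 .94 0 1; 0 0 0 0 .94 0 1"

```text
time_s: 36.05
eef_pos: [0.3637, -0.2974, 0.0526]
eef_rot: [0.681, -0.681, -0.19, 0.19]
wrist_force: [-0.6, -0.5, -0.9]
opening: 1.002
```

Emit:
apply_moves:
  plan: "0 0 0 0 .94 0 1; 0 0 0 0 .94 0 1; 0 0 0 0 .94 0 1; 0 0 0 0 .94 0 1; 0 0 0 0 .94 0 1"

```text
time_s: 36.55
eef_pos: [0.3637, -0.2974, 0.0526]
eef_rot: [0.707, -0.707, 0.008, -0.007]
wrist_force: [-0.8, 1.0, 0.3]
opening: 0.998
```

Emit:
apply_moves:
  plan: "0 0 0 0 .94 0 1; 0 0 0 0 .88 0 1; 0 0 0 0 0 0 1; 0 0 0 0 0 0 1; 0 0 0 0 0 0 1"

```text
time_s: 37.05
eef_pos: [0.3638, -0.2975, 0.0527]
eef_rot: [0.702, -0.702, 0.082, -0.082]
wrist_force: [0.4, 1.1, -0.8]
opening: 0.999
```

```bash
python3 -c "
from nav import *
av(5)
go(.3642,-.298,.013,-19.85,90)
"
```

```text
avg p [ 363.84 -297.56   52.76] sd [0.02 0.02 0.02] yaw -13.39 F [ 0.1 -0.1  0.2] open 0.996 t 37.30 q6 -0.70
t 37.30 p [ 363.8 -297.6   52.8] yaw -13.42 tilt [-0.  0.] q [-0.94  0.22  2.    0.    0.92 -0.7 ] open 0.996 F [-0.4 -0.1  0.3]
 turn/0.12 total [-0.    0.93 -0.  ] -> then shift/0.05 total [ 0.01  0.8  -0.01] yawto -19.8
```

Emit:
apply_moves:
  plan: "0 0 0 0 .93 0 1; .01 .4 -.01 0 0 0 1; 0 .4 0 0 0 0 1; 0 0 0 0 0 0 1; 0 0 0 0 0 0 .7"

```text
time_s: 37.8
eef_pos: [0.364, -0.298, 0.0128]
eef_rot: [0.697, -0.696, 0.122, -0.122]
wrist_force: [1.3, -0.3, -0.0]
opening: 0.857
```

Emit:
apply_moves:
  plan: "0 0 0 0 0 0 .5; 0 0 0 0 0 0 .4; 0 0 0 0 0 0 .2; 0 0 0 0 0 0 0; 0 0 0 0 0 0 0"

```text
time_s: 38.3
eef_pos: [0.3647, -0.2989, 0.0139]
eef_rot: [-0.696, 0.697, -0.121, 0.122]
wrist_force: [-1.2, 0.8, 5.1]
opening: 0.358
```

```bash
python3 -c "
from nav import *
av(3)
go(.6015,-.1461,.11,9.4)
"
```

```text
avg p [ 364.74 -298.95   13.92] sd [0.01 0.02 0.01] yaw -19.84 F [-0.8  1.   5.8] open 0.354 t 38.45 q6 -0.59
t 38.45 p [ 364.7 -299.    13.9] yaw -19.84 tilt [ 0.0011 -0.0015] q [-0.94  0.31  2.   -0.    0.83 -0.59] open 0.354 F [-1.   1.3  5.8]
 turn/0.12 total [ 0.01 -4.25  0.01] -> then shift/0.05 total [ 5.17 -1.92  2.24] yawto 9.4
```

Emit:
apply_moves:
  plan: "0 -.3 0 0 0 0 0; 0 -.7 0 0 0 0 0; 0 -.8 0 0 -.85 0 0; 0 -.1 0 0 -.85 0 0; 0 0 0 0 -.85 0 0"

```text
time_s: 38.95
eef_pos: [0.3653, -0.2997, 0.1105]
eef_rot: [-0.705, 0.709, -0.012, 0.014]
wrist_force: [0.0, 0.1, -1.3]
opening: 0.353
```

Emit:
apply_moves:
  plan: "0 0 0 0 -.85 0 0; 0 0 0 0 -.85 0 0; .8 0 .35 0 0 0 0; .8 0 .35 0 0 0 0; .8 0 .35 0 0 0 0"

```text
time_s: 39.45
eef_pos: [0.4752, -0.2264, 0.1084]
eef_rot: [-0.704, 0.705, 0.058, -0.057]
wrist_force: [0.3, -0.7, -0.3]
opening: 0.351
```

Emit:
apply_moves:
  plan: ".8 0 .35 0 0 0 0; .8 0 .35 0 0 0 0; .8 0 .3 0 0 0 0; .37 0 .19 0 0 0 0; 0 0 0 0 0 0 0"

```text
time_s: 39.95
eef_pos: [0.603, -0.1436, 0.1082]
eef_rot: [-0.705, 0.705, 0.059, -0.058]
wrist_force: [-0.6, -0.6, -0.2]
opening: 0.356
```

```bash
python3 -c "
from chk import *
av(5)
look('ns1',(.6015,-.146),.05,50)
go(.6017,-.1468,.0429,9.4)
"
```

```text
avg p [ 600.48 -145.67  107.73] sd [0.58 0.64 0.07] yaw 9.40 F [-0.1 -0.1 -0.8] open 0.355 t 40.20 q6 -0.59
avg p [ 600.17 -146.47  107.89] sd [0.08 0.02 0.04] yaw 9.29 F [ 0.2 -1.  -1.2] open 0.355 t 40.30 q6 -0.59
t 40.30 p [ 600.2 -146.5  107.9] yaw 9.29 tilt [-0.0002 -0.0001] q [-0.43  0.42  1.59 -0.    1.13 -0.59] open 0.355 F [ 0.1 -1.1 -1.3]
 turn/0.12 total [ 0.   -0.02 -0.  ] -> then shift/0.05 total [ 0.03  1.3  -0.01] yawto 9.4
```

View pics/ns1.png

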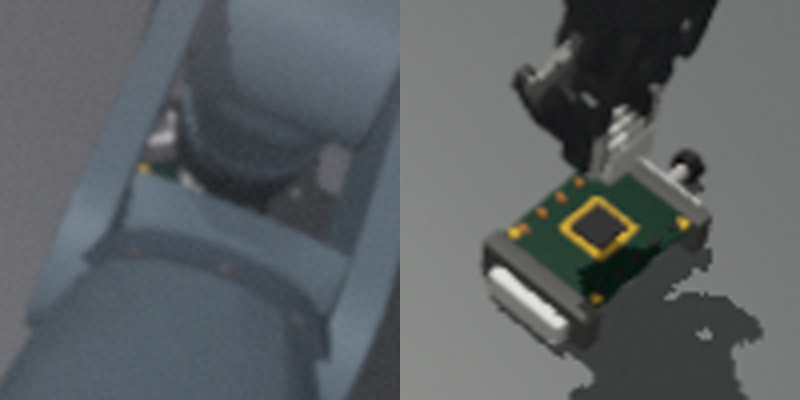

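Emit:
apply_moves:
  plan: ".02 .4 -.01 0 -.02 0 0; 0 .4 0 0 0 0 0; 0 .35 0 0 0 0 0; 0 0 0 0 0 0 0; 0 0 0 0 0 0 0"

```text
time_s: 40.8
eef_pos: [0.6017, -0.1464, 0.0505]
eef_rot: [0.705, -0.705, -0.058, 0.059]
wrist_force: [0.5, -0.6, 0.5]
opening: 0.357
```

```bash
python3 -c "
from nav import *
av(8)
go(.6017,-.1468,.0429,9.4)
"
```

```text
avg p [ 602.62 -146.36   51.39] sd [0.19 0.2  0.28] yaw 9.50 F [-0.1  0.2 -0.1] open 0.359 t 41.20 q6 -0.60
t 41.20 p [ 602.3 -146.    50.9] yaw 9.51 tilt [ 0.0008 -0.0004] q [-0.43  0.5   1.61 -0.    1.03 -0.6 ] open 0.359 F [ 0.6  0.1 -1.7]
 turn/0.12 total [0.   0.02 0.01] -> then shift/0.05 total [-0.02  0.16 -0.01] yawto 9.4
```

Emit:
apply_moves:
  plan: "-.015 .05 -.015 0 0.01 0 0; 0 .06 0 0 0 0 0; 0 .05 0 0 0 0 0; 0 0.01 0 0 0 0 0; 0 0 0 0 0 0 0"

```text
time_s: 41.7
eef_pos: [0.6013, -0.1468, 0.0429]
eef_rot: [0.705, -0.705, -0.058, 0.059]
wrist_force: [-5.5, 1.3, 11.4]
opening: 0.355
```

```bash
python3 -c "
from nav import *
av(4)
"
```

```text
avg p [ 601.31 -146.81   42.91] sd [0.01 0.01 0.01] yaw 9.45 F [-5.2  1.7 10.9] open 0.354 t 41.90 q6 -0.60
```

Emit:
apply_moves:
  plan: "0 0 0 0 0 0 .5; 0 0 0 0 0 0 .7; 0 0 0 0 0 0 .7; 0 -.2 0 0 0 0 .7; 0 -.4 0 0 0 0 .7"

```text
time_s: 42.4
eef_pos: [0.6, -0.1462, 0.0706]
eef_rot: [0.705, -0.704, -0.057, 0.059]
wrist_force: [0.7, -0.9, 1.1]
opening: 0.697
```

Emit:
apply_moves:
  plan: "0 -.8 0 0 0 0 1; -.6 -.3 .7 0 0 0 1; -.6 0 .7 0 0 0 1; -.6 0 .7 0 0 0 1; -.6 0 .7 0 0 0 1"

```text
time_s: 42.9
eef_pos: [0.4589, -0.0275, 0.1275]
eef_rot: [-0.705, 0.705, 0.058, -0.058]
wrist_force: [-0.7, 0.6, 0.7]
opening: 1.001
```

```bash
python3 -c "
from chk import *
ims=look('ns2',(.6015,-.146),.04,30)
a=np.radians(9.4)
fits(ims,(.6015,-.146),'nsink',.049,9.4)
overlay('ns2',[((.6012,-.1461,a),.032,.049,(0,255,0)),((.6011,-.1461,a),.032,.026,(255,0,255))],(.6015,-.146,.04),'ov3',22)
go(.3748,.3185,.12,6.7,90)
"
```

```text
avg p [453.18 -23.62 125.29] sd [1.53 1.06 0.36] yaw 9.57 F [-0.8  2.8 -1.2] open 0.998 t 43.00 q6 -0.48
nsink ('top',) [ 598.9 -145.4] 9.3 420
nsink ('side',) [ 600.1 -145.8] 9.5 385
nsink ('top', 'side') [ 599.7 -145.7] 9.5 797
t 43.00 p [454.7 -24.7 125.7] yaw 9.59 tilt [-0.0053  0.0023] q [-0.32  0.06  2.    0.    1.09 -0.48] open 0.998 F [ 0.1 -0.1 -0.7]
 turn/0.12 total [-0.03  0.42 -0.04] -> then shift/0.05 total [-0.79  0.11  7.  ] yawto 6.7
```

View pics/ov3.png

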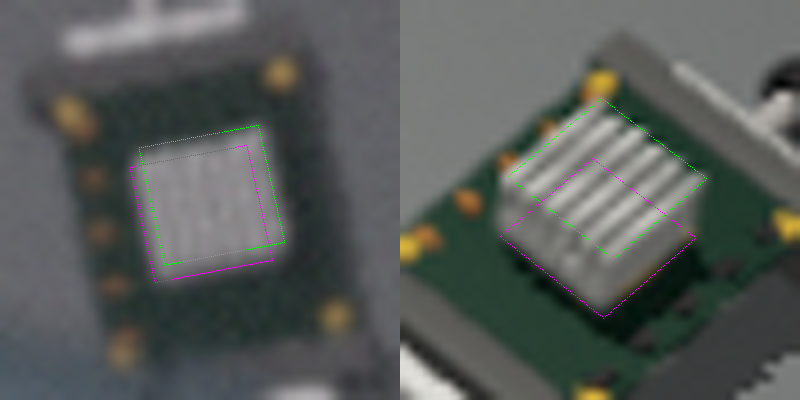

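Emit:
apply_moves:
  plan: "0 0 0 0 .42 0 1; -.1 0 .9 0 0 0 1; -.1 0 .9 0 0 0 1; -.1 0 .9 0 0 0 1; -.1 0 .9 0 0 0 1"

```text
time_s: 43.5
eef_pos: [0.4202, 0.1494, 0.1278]
eef_rot: [-0.706, 0.706, 0.041, -0.039]
wrist_force: [1.4, 0.7, -0.0]
opening: 0.999
```

Emit:
apply_moves:
  plan: "-.1 0 .9 0 0 0 1; -.1 0 .9 0 0 0 1; -.1 .2 .9 0 0 0 1; -.08 .3 .72 0 0 0 1; 0 .4 0 0 0 0 1"

```text
time_s: 44.0
eef_pos: [0.3819, 0.3202, 0.083]
eef_rot: [0.707, -0.705, -0.043, 0.041]
wrist_force: [-0.3, -0.7, -0.2]
opening: 0.997
```

```bash
python3 -c "
from chk import *
av(9)
ims=look('nf0',(.375,.318),.04,40)
go(.3753,.3185,.012,6.7,90)
"
```

```text
avg p [381.53 315.86  81.87] sd [1.13 0.52 1.36] yaw 6.56 F [-0.3 -0.5 -0.2] open 0.997 t 44.45 q6 0.34
avg p [382.04 315.6   82.58] sd [0.07 0.02 0.07] yaw 6.49 F [-0.5 -0.   0.5] open 0.999 t 44.55 q6 0.34
t 44.55 p [382.  315.6  82.5] yaw 6.50 tilt [0.0012 0.0006] q [ 0.45  0.22  1.93 -0.    1.    0.34] open 0.999 F [-0.5  0.1  0.5]
 turn/0.12 total [-0.   -0.03  0.01] -> then shift/0.05 total [-0.13  1.41  0.07] yawto 6.7
```

View pics/nf0.png

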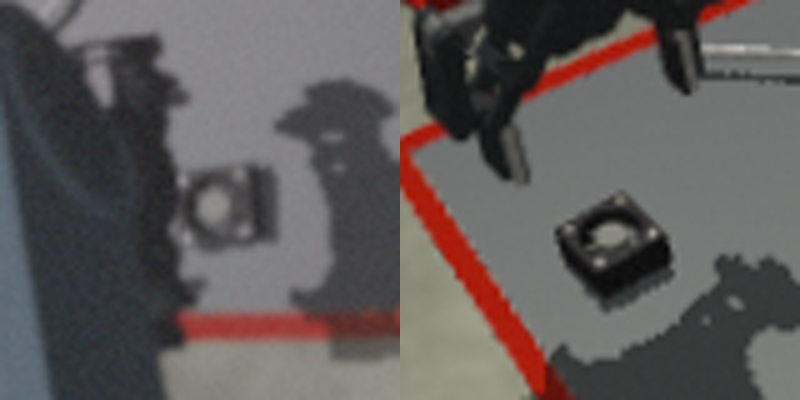

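Emit:
apply_moves:
  plan: "-.13 .4 .07 0 -.03 0 1; 0 .4 0 0 0 0 1; 0 .3 0 0 0 0 1; 0 0 0 0 0 0 1; 0 0 0 0 0 0 1"

```text
time_s: 45.05
eef_pos: [0.3746, 0.3185, 0.0271]
eef_rot: [-0.706, 0.706, 0.042, -0.042]
wrist_force: [0.7, 0.3, 0.6]
opening: 1.001
```

```bash
python3 -c "
from chk import *
av(6)
go(.3753,.3185,.012,6.7,90)
"
```

```text
avg p [375.15 318.89  27.71] sd [0.13 0.06 0.13] yaw 6.75 F [0.2 0.2 0.3] open 1.002 t 45.35 q6 0.35
t 45.35 p [374.9 318.8  27.5] yaw 6.76 tilt [0.0012 0.0006] q [ 0.46  0.32  1.95 -0.    0.88  0.35] open 1.002 F [ 0.4  0.4 -0.9]
 turn/0.12 total [-0.    0.01  0.01] -> then shift/0.05 total [ 0.01  0.31 -0.01] yawto 6.7
```

Emit:
apply_moves:
  plan: "0 .15 0 0 0 0 1; 0 .14 0 0 0 0 .8; 0 0 0 0 0 0 .7; 0 0 0 0 0 0 .6; 0 0 0 0 0 0 .5"

```text
time_s: 45.85
eef_pos: [0.3744, 0.3186, 0.0122]
eef_rot: [-0.706, 0.706, 0.042, -0.042]
wrist_force: [-0.2, 0.3, 0.4]
opening: 0.5
```

Emit:
apply_moves:
  plan: "0 0 0 0 0 0 .45; 0 0 0 0 0 0 .4; 0 0 0 0 0 0 .4; 0 0 0 0 0 0 .4; 0 0 0 0 0 0 .4"

```text
time_s: 46.35
eef_pos: [0.3747, 0.3188, 0.0126]
eef_rot: [0.706, -0.706, -0.042, 0.041]
wrist_force: [-0.3, 0.3, 5.0]
opening: 0.459
```

```bash
python3 -c "
from chk import *
av(2)
"
```

```text
avg p [374.72 318.77  12.62] sd [0. 0. 0.] yaw 6.76 F [-0.6 -0.1  5.1] open 0.450 t 46.45 q6 0.35
```

Emit:
apply_moves:
  plan: "0 0 0 0 0 0 .7; 0 0 0 0 0 0 .9; 0 0 0 0 0 0 1; 0 -.4 0 0 0 0 1; 0 -.45 0 0 0 0 1"

```text
time_s: 46.95
eef_pos: [0.3733, 0.318, 0.0542]
eef_rot: [-0.705, 0.706, 0.041, -0.043]
wrist_force: [1.1, 1.0, -0.2]
opening: 0.997
```

Emit:
apply_moves:
  plan: "0 0 0 0 -.94 0 1; 0 0 0 0 -.94 0 1; 0 0 0 0 -.94 0 1; 0 0 0 0 -.94 0 1; 0 0 0 0 -.94 0 1"

```text
time_s: 47.45
eef_pos: [0.3742, 0.3185, 0.0546]
eef_rot: [-0.666, 0.666, 0.238, -0.238]
wrist_force: [-0.4, -0.1, -0.5]
opening: 0.999
```

Emit:
apply_moves:
  plan: "0 0 0 0 -.94 0 1; 0 0 0 0 -.94 0 1; 0 0 0 0 -.94 0 1; 0 0 0 0 -.94 0 1; 0 0 0 0 -.94 0 1"

```text
time_s: 47.95
eef_pos: [0.3742, 0.3185, 0.0545]
eef_rot: [0.573, -0.573, -0.414, 0.414]
wrist_force: [-0.3, -0.2, 0.4]
opening: 0.999
```

Emit:
apply_moves:
  plan: "0 0 0 0 -.94 0 1; 0 0 0 0 -.94 0 1; 0 0 0 0 -.94 0 1; 0 0 0 0 -.87 0 1; 0 0 0 0 0 0 1"

```text
time_s: 48.45
eef_pos: [0.3742, 0.3185, 0.0546]
eef_rot: [0.469, -0.469, -0.529, 0.529]
wrist_force: [-0.2, -0.7, -0.6]
opening: 0.994
```

```bash
python3 -c "
from chk import *
av(5)
go(.3753,.3185,.012,6.75,90)
"
```

```text
avg p [374.29 318.53  54.66] sd [0.03 0.02 0.04] yaw 96.63 F [0.  0.  0.2] open 1.002 t 48.70 q6 -1.22
t 48.70 p [374.3 318.5  54.7] yaw 96.67 tilt [-0.0002 -0.0001] q [ 0.46  0.26  1.94  0.    0.94 -1.22] open 1.002 F [0.8 0.9 0.5]
 turn/0.12 total [-0.   -0.01 -0.  ] -> then shift/0.05 total [-0.    0.85 -0.02] yawto 96.8
```

Emit:
apply_moves:
  plan: "0 .4 -.01 0 -.01 0 1; 0 .45 0 0 0 0 1; 0 0 0 0 0 0 1; 0 0 0 0 0 0 .8; 0 0 0 0 0 0 .6"

```text
time_s: 49.2
eef_pos: [0.3756, 0.319, 0.0132]
eef_rot: [-0.469, 0.47, 0.529, -0.528]
wrist_force: [1.3, 0.5, -0.7]
opening: 0.69
```

Emit:
apply_moves:
  plan: "0 0 0 0 0 0 .5; 0 0 0 0 0 0 .3; 0 0 0 0 0 0 0; 0 0 0 0 0 0 0; 0 0 0 0 0 0 0"

```text
time_s: 49.7
eef_pos: [0.376, 0.3192, 0.0136]
eef_rot: [-0.469, 0.47, 0.53, -0.528]
wrist_force: [-0.2, -0.0, 6.2]
opening: 0.452
```

```bash
python3 -c "
from chk import *
av(3)
go(.6015,-.1461,.13,99.4)
"
```

```text
avg p [375.97 319.23  13.63] sd [0.01 0.01 0.01] yaw 96.83 F [-0.9 -0.4  6. ] open 0.452 t 49.85 q6 -1.23
t 49.85 p [376.  319.2  13.6] yaw 96.82 tilt [0.0023 0.0011] q [ 0.46  0.35  1.95  0.    0.85 -1.23] open 0.452 F [-1.  -0.2  5.9]
 turn/0.12 total [ 0.02 -0.37  0.01] -> then shift/0.05 total [-9.92 -2.33 -2.93] yawto 99.4
```

Emit:
apply_moves:
  plan: "0 -.3 0 0 0 0 0; 0 -.8 0 0 -.37 0 0; 0 -.8 0 0 0 0 0; 0 -.43 0 0 0 0 0; -.6 0 -.2 0 0 0 0"

```text
time_s: 50.35
eef_pos: [0.3914, 0.2934, 0.1333]
eef_rot: [-0.455, 0.458, 0.543, -0.537]
wrist_force: [0.5, 0.6, 0.1]
opening: 0.449
```

Emit:
apply_moves:
  plan: "-.9 0 -.27 0 0 0 0; -.9 0 -.27 0 0 0 0; -.9 0 -.27 0 0 0 0; -.9 0 -.27 0 0 0 0; -.9 0 -.27 0 0 0 0"

```text
time_s: 50.85
eef_pos: [0.4935, 0.0779, 0.1294]
eef_rot: [-0.457, 0.458, 0.539, -0.539]
wrist_force: [1.0, 0.3, 0.1]
opening: 0.452
```

Emit:
apply_moves:
  plan: "-.9 0 -.27 0 0 0 0; -.9 0 -.27 0 0 0 0; -.9 0 -.27 0 0 0 0; -.9 0 -.27 0 0 0 0; -.9 0 -.27 0 0 0 0"

```text
time_s: 51.35
eef_pos: [0.5967, -0.1332, 0.1292]
eef_rot: [-0.457, 0.458, 0.539, -0.539]
wrist_force: [0.6, 0.8, 0.9]
opening: 0.453
```

```bash
python3 -c "
from chk import *
av(9)
go(.6025,-.1459,.0626,99.4)
"
```

```text
avg p [ 596.54 -132.79  128.96] sd [1.44 3.56 0.47] yaw 99.30 F [-0.2 -0.2 -0.3] open 0.457 t 51.80 q6 -2.15
t 51.80 p [ 595.8 -129.9  128.9] yaw 99.47 tilt [-0.0003  0.0002] q [-0.41  0.38  1.61  0.    1.16 -2.15] open 0.457 F [-0.3 -0.2 -0.1]
 turn/0.12 total [-0.    0.01  0.  ] -> then shift/0.05 total [-0.34  1.33 -0.08] yawto 99.4
```

Emit:
apply_moves:
  plan: "-.34 0 -.08 0 0 0 0; 0 .5 0 0 0 0 0; 0 .5 0 0 0 0 0; 0 .17 0 0 0 0 0; 0 0 0 0 0 0 0"

```text
time_s: 52.3
eef_pos: [0.6019, -0.1471, 0.0688]
eef_rot: [0.458, -0.456, -0.539, 0.54]
wrist_force: [-0.7, 0.6, 0.4]
opening: 0.453
```

```bash
python3 -c "
from chk import *
av(10)
go(.6025,-.1459,.0626,99.4)
"
```

```text
avg p [ 603.52 -147.71   71.3 ] sd [0.35 0.15 0.49] yaw 99.38 F [ 0.1 -0.  -0.4] open 0.453 t 52.80 q6 -2.17
t 52.80 p [ 603.1 -147.5   70.8] yaw 99.38 tilt [ 0.0007 -0.0003] q [-0.43  0.48  1.6  -0.    1.06 -2.17] open 0.453 F [ 0.3  0.  -0.1]
 turn/0.12 total [ 0.01 -0.   -0.  ] -> then shift/0.05 total [0.03 0.16 0.01] yawto 99.4
```

Emit:
apply_moves:
  plan: ".03 .05 .005 0 0 0 0; 0 .05 0 0 0 0 0; 0 .05 0 0 0 0 0; 0 0.02 0 0 0 0 0; 0 0 0 0 0 0 0"

```text
time_s: 53.3
eef_pos: [0.6023, -0.1459, 0.0626]
eef_rot: [0.458, -0.457, -0.539, 0.539]
wrist_force: [-4.2, 1.4, 8.3]
opening: 0.455
```

```bash
python3 -c "
from chk import *
av(4)
"
```

```text
avg p [ 602.35 -145.87   62.63] sd [0.01 0.01 0.01] yaw 99.38 F [-3.7  1.5  8.1] open 0.453 t 53.50 q6 -2.16
```

Emit:
apply_moves:
  plan: "0 0 0 0 0 0 .6; 0 0 0 0 0 0 .8; 0 0 0 0 0 0 .8; 0 -.2 0 0 0 0 .8; 0 -.5 0 0 0 0 .8"

```text
time_s: 54.0
eef_pos: [0.6005, -0.1452, 0.095]
eef_rot: [0.459, -0.456, -0.539, 0.54]
wrist_force: [0.5, 0.3, -0.2]
opening: 0.801
```

Emit:
apply_moves:
  plan: "0 -.9 0 0 0 0 1; 0 -.9 0 0 0 0 1; 0 -.5 .8 0 0 0 1; .3 0 .9 0 0 0 1; .5 0 .8 0 0 0 1"

```text
time_s: 54.5
eef_pos: [0.4717, -0.1279, 0.2135]
eef_rot: [-0.457, 0.459, 0.539, -0.539]
wrist_force: [-0.4, 0.1, 0.5]
opening: 1.0
```

Emit:
apply_moves:
  plan: ".7 0 .6 0 0 0 1; .7 0 .6 0 0 0 1; .9 0 .2 0 0 0 1; .9 0 .2 0 0 0 1; .9 0 .2 0 0 0 1"

```text
time_s: 55.0
eef_pos: [0.3495, 0.0618, 0.2126]
eef_rot: [-0.457, 0.459, 0.539, -0.538]
wrist_force: [1.2, 0.8, -0.4]
opening: 1.0
```

Emit:
apply_moves:
  plan: ".9 0 .2 0 0 0 1; .9 0 .2 0 0 0 1; .9 0 .2 0 0 0 1; .9 0 0 0 0 0 1; 0 0 0 0 0 0 1"

```text
time_s: 55.5
eef_pos: [0.2894, 0.2379, 0.2127]
eef_rot: [-0.455, 0.455, 0.542, -0.54]
wrist_force: [0.8, -1.5, 0.2]
opening: 1.002
```

```bash
python3 -c "
from chk import *
av(6)
ims=look('fin',(.6015,-.146),.04,30)
for n in ims: cv2.imwrite(f'pics/fin_{n}.png',ims[n][:,:,::-1])
fits4(ims,(.601,-.146),.069,.0155)
fits4(ims,(.631,.154),.099,.0245)
"
```

```text
avg p [291.32 233.52 212.11] sd [0.65 1.2  0.18] yaw 99.45 F [0.1 0.2 0. ] open 0.998 t 55.80 q6 -1.38
avg p [292.08 232.34 211.89] sd [0.01 0.02 0.02] yaw 99.20 F [ 0.4 -0.3 -0.6] open 1.000 t 55.90 q6 -1.38
('side',) [ 600.3 -145.2] 8.6 14.8 27.9
('top', 'side') [ 600.2 -145.6] 9.2 14.9 45.2
('side',) [630.1 155.1] 21.7 25.2 18.8
('top', 'side') [629.7 154.7] 21.9 25.0 38.1
```

View pics/fin_top.png

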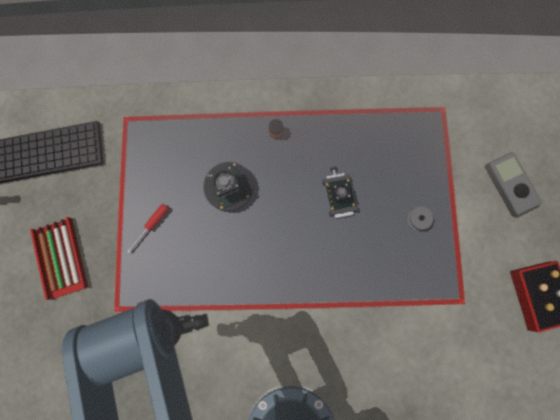

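View pics/fin_side.png

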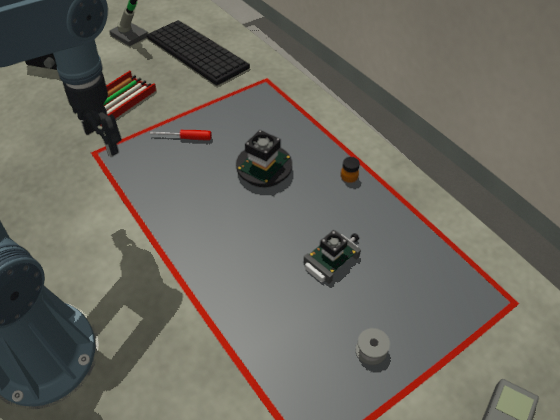

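```bash
python3 -c "
from chk import *
im=np.load('sidefin.npy')[:,:,::-1]
a=[cv2.resize(crop(im,proj('side',c)[0],32,1)[0],(400,400),interpolation=cv2.INTER_CUBIC) for c in ((.631,.154,.06),(.601,-.146,.045))]
cv2.imwrite('pics/finz.png',np.hstack(a))
for o in ('flux_jar','solder_reel','driver'):
    for n in ('top','side'):
        r=ctrl.recognise(n,o); print(o,n,[np.round(d['point'],3).tolist() for d in r[:1]])
"
```

```text
flux_jar top [[0.786, 0.022, 0.049]]
flux_jar side [[0.78, 0.011, 0.046]]
solder_reel top [[0.526, -0.35, 0.037]]
solder_reel side [[0.527, -0.363, 0.037]]
driver top []
driver side [[0.545, 0.351, 0.014]]
```

View pics/finz.png

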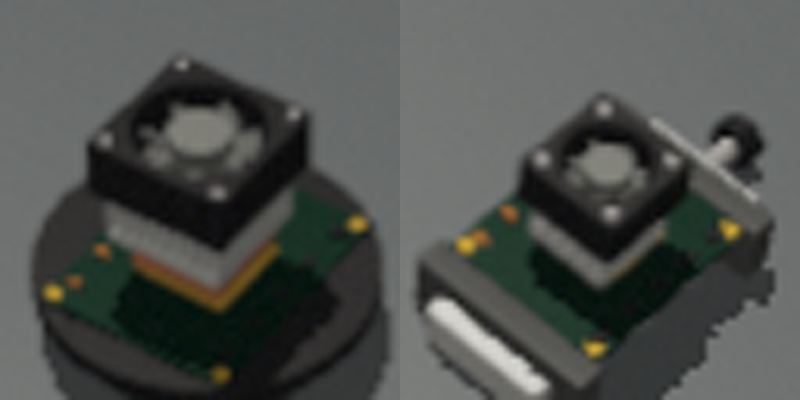

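Both stacks sit flat, square and centred, and the jar, reel and screwdriver haven't moved. Handing in.

```bash
python3 -c "
from bench import ctrl
print(ctrl.hand_in())"
```

```text
the job is handed in; nothing more can be done
None
```

Both coolers are built and the job is handed in at about 56 s of the 128 s allowed. The copper block, wide heat sink and wide fan are on the big chip. The narrow heat sink and narrow fan are on the small chip.

- **Stacks:** In the last pictures both stacks look flat and square. Yaw agrees with the boards to within about 1°.
- **Bystanders:** The jar and reel were found where they started, to within the finder's error. The side camera's finder put the screwdriver within about 4 mm of its start. The top camera's finder missed it, but the picture shows it in its old place.
- **Forces:** The readings I took stayed at about 12 N or less.

**Centring is uncertain by 1–2 mm:**
- The copper block measures about 1.4 mm off the big chip's centre, mostly towards the robot. I left it, and it may be nearer 2 mm if the camera bias below also affects the chip.
- The camera fits disagree with the arm's own readings. They put the fans about 1 mm nearer the robot and the heat sinks 1.5–2 mm nearer.
- I placed each upper piece by the arm's readings. I put the heat sink difference down to their bright side walls misleading the fit, but did not confirm that.

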